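Feel along a cam's edge with a stylus

ROBOT

A 6-joint arm with a two-finger parallel gripper is mounted at the origin on the work surface. World frame = base frame: x ahead of the robot, y to its left, z up, the work surface at z = 0. Lengths are in mm, angles in rad, forces in N, time in s.
With the tool pointing down it reaches from about 350 to 850 mm from the base axis. Payload 8.1 kg.
Tool frame: the origin (TCP) lies at the very end of the fingers, on their centre line; the grasp point (between the pads) lies 19 mm behind it (manip.grasp_offset is the distance from the TCP to the grasp point, in mm); z points along the fingers, y is the line along which they close (so a half turn about z gives the same grasp; the last joint's range is limited). The gripper opens to 85 mm and grips with 20 to 120 N. Pads are 22 mm wide; open, the fingers measure 114 mm over their backs; the gripper's body (76 mm by 85 mm) begins 54 mm behind the grasp point. The pads swing forward as they close: fully open they stand 13 mm farther back than shut.
Start: joints at [-0.085, 0.13, 1.488, -0, 1.523, -0.085], TCP at [600.004, 0.022, 231.292] pointing down, gripper open.
Joint ranges: [-2.96, 2.96], [-0.89, 2.26], [0.02, 2.5], [-1.34, 4.48], [0, 2.73], [-2.66, 2.66]. Speed limits (rad/s): [2.39, 2.39, 2.79, 3.14, 3.14, 3.14].

INTERFACE

Orientations are given as a rotation vector (axis times angle).
In Python, from plant import manip gives the robot as it stands. The module is installed in compiled form; this text tells all that it offers.
- The arm moves only by the tool servo_tool, never from a script. Its argument "series" is a list of rows, each a list of 6 numbers: the shift along the tool's x, y, z in mm, then the turn, a rotation vector about the tool's x, y, z in rad. A call has 1 to 12 rows; each row shifts and turns the commanded pose from where the row before left it, along the tool's axes as they then stand; what a row does not reach is not made up. A row lasts 1/12 s, in which the tool goes at most 41.7 mm and 7.16 degrees, less where a joint would pass 70% of its speed; a pose out of reach is approached as far as the arm can. A call is refused whole if a number of a shift passes 41.7 or a number of a turn 0.125, either way. A call with a gripper value outside its range is refused whole. "grip" is the closure, from -1 (fully open) to 1 (shut), set as the call begins (left out, the last holds). The fingers move at their own pace and stop on an object; "grip_force" is the grip in N (left out, the last holds). Time passes only in rows, so rows that do not move let the fingers close. It gives the time, the measured TCP pose, the force, the opening and the grip force at its end, in the units of the state.
- manip.state(): the state, without advancing time (a new reading comes with each control period).
- manip.camera(name): name is "scene" or "side" or "wrist"; returns the picture (480x640x3 uint8, blue, green, red); there is no depth.
- manip.camera_params(name): a dict with "vfov" (degrees; the focal length in pixels is half the picture's height over the tangent of half this angle, whatever the lens; pixels are square), "cx", "cy" (the principal point, pixels), "eye" and "rotation" of the camera in the world. Camera axes: x right, y up, looking along -z (the intrinsics and any distortion apply to the point x, -y, -z); pixel columns grow to the right and rows downward; lengths in mm; the calibration is good to about 2 mm. A picture is of the moment at which its call begins: read the wrist's pose just before it. camera_params takes no time and is no camera call; for the wrist camera it gives the pose at the moment of the call.
- manip.finish_job(): hands the job in; it is judged then, once.
The state is a dict: "time": time; "qpos": joint angles; "joint_vel": joint speeds; "effort": joint torques, N m; "eef_pos": TCP position; "tool_rot": TCP orientation; "contact_force": force on the tool from outside, world axes, zero at the start; "ft_torque": the same for the moment, N m; "grip_width": finger opening in mm; "grasp_force": force on a finger pad.
Only numpy, scipy, OpenCV 4.12 (cv2) and the standard library are available. Lean on these libraries where they do the work, as an engineer would, in place of code of your own. Each camera call takes 0.05 s, during which the arm holds its last target. There are 200 camera calls.

TASK

Take the stylus out of its stand and, with its pin upright, trace it slowly along the whole wavy edge of the aluminium cam, from the dowel end to the other end, keeping the pin against the edge all the way with a light, steady pressure of a few newtons, never hard. Then put the stylus back upright in its stand, fully home, and let go; leave the other things on the bench alone.

Things in the scene. Friction and masses are not known exactly. Their poses are not given: they have to be found in the camera images.
- stylus_handle (a point): Stylus: black square handle 18 x 18 x 46 mm (sides along its x and y, z up) on a plain round steel pin, 10 mm across and 35 mm long, its last 4 mm tapered; about 0.12 kg. It starts upright in the stand, the handle's underside resting on the stand's top. This point is the handle's centre, 23 mm above the handle's underside, 58 mm above the pin's end.
- stylus_tip (a point): The lower end of the stylus pin, on its axis. Same axes as the handle.
- stylus: The stylus as a whole; its origin is the pin's lower end.
- stand_mouth (a point): Centre of the hole in the stand's top face. z up, x and y along the stand's sides.
- stand: The stylus stand: a fixed grey block 60 x 60 x 40 mm with one vertical through hole 16 mm in diameter at its centre. Origin at the centre of its underside, on the bench.
- fixture: Fixed dark steel base 90 x 150 x 12 mm (x -75 to +15, y -75 to +75 mm), origin on the bench, z up, carrying a rigid flat aluminium cam plate, underside 30 mm and top 42 mm above the bench, on a riser. The cam's wavy edge faces +x and runs from y = +65 (dowel end) to -65 mm: low lobe, hollow, middle lobe, hollow, low lobe. Over 12 N on the cam or base marks it.
- cam_nominal (a point): Fixed point of the fixture at its x = 51, y = 0 mm, 36 mm high (mid-thickness of the cam); axes as the fixture's. Edge with the cam in its middle position, as fixture y: x in mm, smooth between: +60: 51, +50: 48, +40: 48, +30: 51, +20: 57, +10: 61, +0: 61, -10: 57, -20: 49, -30: 41, -40: 36, -50: 36, -60: 41. The true cam is off this by its play.
- cam_play (a point): Fixed point over the fixture's origin, 36 mm high; axes as the fixture's. The cam is clamped with play that no reading shows: shifted up to 12 mm either way along the fixture's x, and turned up to 0.08 rad either way about this point's z axis. It stays put during the job. The true edge must be found and followed by touch.
- start_end (a point): Fixed point at fixture x = 18, y = 55 mm, 42 mm high: about where, on the cam's top near its starting end, a steel dowel 10 mm across stands 14 mm up. Two studs 14 mm across stand 10 mm up at x = -30, y = +35 and -35 mm. Trace with the pin's end 15 to 39 mm above the bench, best about 32, so the pin's side rides on the edge.
- cup: White cup, 72 mm across, 90 mm high, open; stands in one of two places near the stand, the stand in the other. Bystander. Origin at the centre of its underside.
- beaker: Glass beaker 70 mm across, 85 mm high. Bystander.
- battery: Dark block battery 48 x 26 x 17 mm lying near the robot. Bystander.
- weight: Small brass weight 24 mm across, 34 mm high, between fixture and stand. Bystander.
- lighter: White and black gas lighter about 200 mm long, 20 mm high, lying on the bench. Bystander.
- case: Clear open case 90 x 60 x 18 mm. Bystander.
- driver: Screwdriver lying on the bench. Bystander.

How it is judged:
By the outcome, as a careful person would: the job done as asked, in the order asked, and still so for the second after the job is handed in, with the robot touching nothing.
It also fails if it takes over 72 s, if anything falls off the work surface, if the arm or the gripper's body presses on something with over 40 N, if the wrist force passes 120 N, or if a joint passes its speed limit or range.

## Working session

There is one attempt and no reset: what is moved stays moved. The work goes in short steps, Python scripts to look and compute and a tool call to move; the robot and the scene stay as the last step left them, time stands still between calls to the robot, and variables do not carry over. Pictures are saved under pics/ and viewed, at most 10 in all, crops included, and the job is handed in when it is done.

Besides the shell and the picture viewer there is one more tool, called after "Call:" in YAML: its name, and indented under it one key for each argument. servo_tool: Moves the arm, as the interface text tells. Its arguments: {"type":"object","properties":{"series":{"type":"array"},"grip":{"type":"number"},"grip_force":{"type":"number"}},"required":["series"]}

```bash
mkdir -p pics; ls
python3 - <<'E'
from plant import manip
import cv2, numpy as np
print(manip.state())
for n in ("scene","side","wrist"):
    p=manip.camera_params(n); print(n,p)
    cv2.imwrite(f"pics/{n}0.png",manip.camera(n))
E
```

```text
pics
{'time': 0.0, 'qpos': array([-8.54131787e-02,  1.31168558e-01,  1.48928207e+00,  4.14770962e-06,
        1.52298783e+00, -8.54185306e-02]), 'joint_vel': array([ 0.00085743,  0.00050632, -0.00073133, -0.00131608, -0.00038042,
        0.00038602]), 'effort': array([-1.90700346e-03, -5.69404185e+01, -5.00557995e+01, -2.19391650e-04,
        1.44415747e-02,  7.24149572e-05]), 'eef_pos': array([5.99453384e+02, 6.27540518e-02, 2.30238479e+02]), 'tool_rot': array([-2.22043520e+00, -2.22044664e+00,  1.86197739e-03]), 'contact_force': array([-0.77868202, -0.41458935, -0.92601405]), 'ft_torque': array([-0.07910901, -0.03395923, -0.04520649]), 'grasp_force': 0.0, 'grip_width': 85.57997999947058}
scene {'vfov': 51.382802360942556, 'cx': 312.7383822782198, 'cy': 246.3294995259918, 'eye': array([1438.46697116, -350.60211763,  950.35666109]), 'rotation': array([0.72435745, 0.47852811, 1.12637685])}
side {'vfov': 45.56600817000181, 'cx': 326.19688544603304, 'cy': 237.2666645086842, 'eye': array([-110.757307  , -624.61564873,  944.12547725]), 'rotation': array([ 0.76656582, -0.31795636, -0.79501231])}
wrist {'vfov': 64.42209584298959, 'cx': 317.4923783302005, 'cy': 236.4989274966312, 'eye': array([600.09432109,  67.36458963, 373.84233467]), 'rotation': array([-0.27158861,  0.0019143 ,  0.00056006])}
```

View pics/scene0.png

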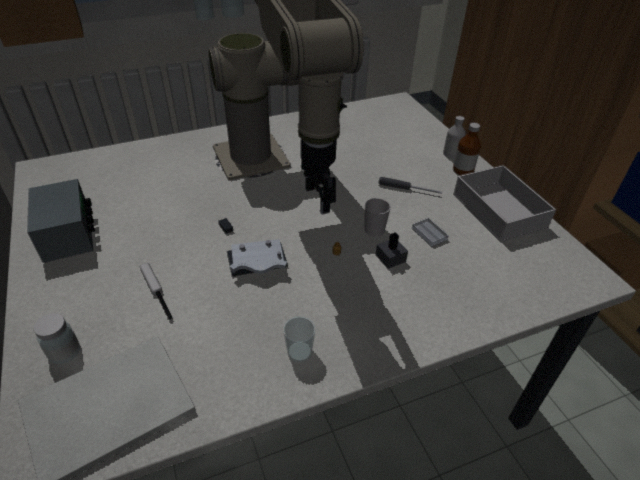

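View pics/side0.png

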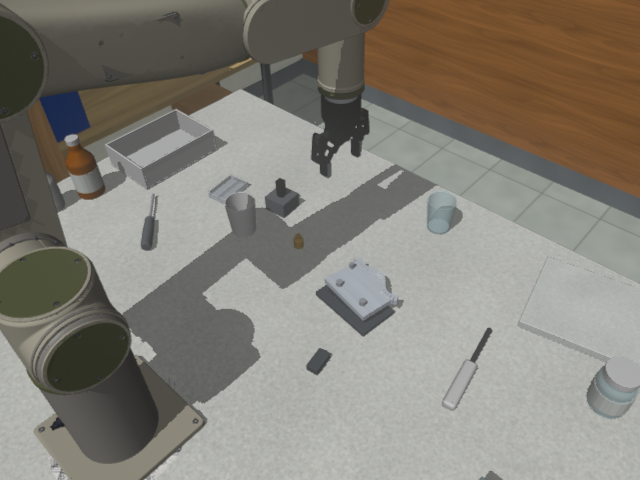

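View pics/wrist0.png

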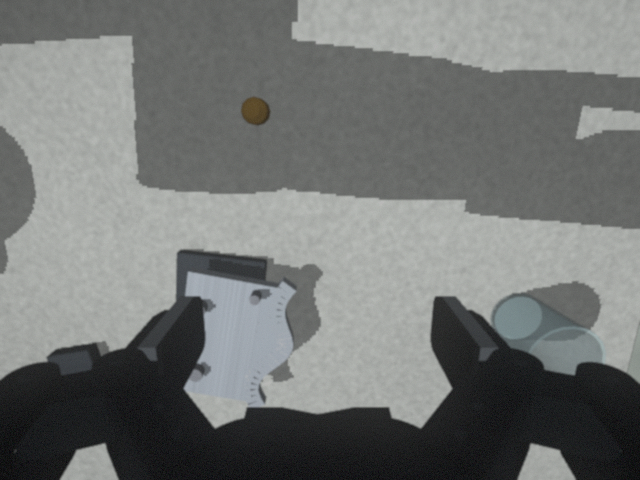

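Run:
```python
import cv2, numpy as np
s=cv2.imread("pics/scene0.png");d=cv2.imread("pics/side0.png");w=cv2.imread("pics/wrist0.png")
def c(im,x,y,n,m,k): 
    o=cv2.resize(im[y:y+m,x:x+n],None,fx=k,fy=k,interpolation=cv2.INTER_CUBIC)
    o=cv2.convertScaleAbs(o,alpha=1.6); 
    for i in range(0,n,10): cv2.line(o,(i*k,0),(i*k,6 if i%50 else 14),(0,0,255),1)
    for i in range(0,m,10): cv2.line(o,(0,i*k),(6 if i%50 else 14,i*k),(0,0,255),1)
    return cv2.resize(o,(400,300))
# scene x220-300 y230-290 ; stand 360-440,210-270 ; side fixture 310-410,265-340 ; side stand 220-320,165-240
cv2.imwrite("pics/comp.png",np.vstack([np.hstack([c(s,220,230,80,60,5),c(s,360,215,80,60,5)]),np.hstack([c(d,310,260,100,75,4),c(d,220,170,100,75,4)])]))
```

```text
(no output)
```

View pics/comp.png

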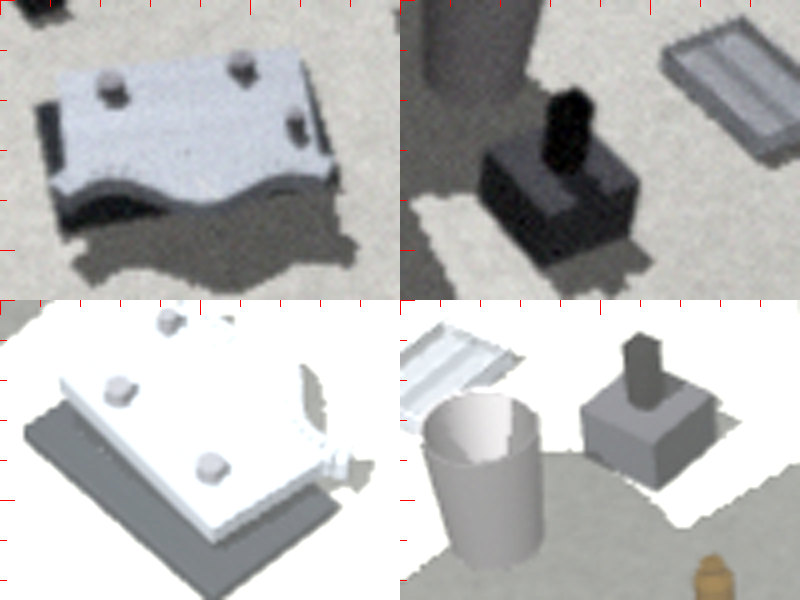

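```bash
cat > h.py <<'E'
import numpy as np, cv2
from scipy.spatial.transform import Rotation as R
from scipy.optimize import least_squares
from scipy.interpolate import CubicSpline
def proj(p,P):
    c=(np.atleast_2d(P)-p['eye'])@R.from_rotvec(p['rotation']).as_matrix()
    f=240/np.tan(np.radians(p['vfov'])/2)
    return np.c_[p['cx']+f*c[:,0]/-c[:,2], p['cy']-f*c[:,1]/-c[:,2]]
def ray(p,uv,z):
    f=240/np.tan(np.radians(p['vfov'])/2)
    d=R.from_rotvec(p['rotation']).as_matrix()@np.array([(uv[0]-p['cx'])/f,-(uv[1]-p['cy'])/f,-1])
    return p['eye']+d*(z-p['eye'][2])/d[2]
def rz(a): return np.array([[np.cos(a),-np.sin(a),0],[np.sin(a),np.cos(a),0],[0,0,1]])
def put(q,P): return np.atleast_2d(P)@rz(q[2]).T+[q[0],q[1],0]
E
python3 - <<'E'
from h import *
from plant import manip
S,D,W=[manip.camera_params(n) for n in("scene","side","wrist")]
for n,p,uv,z in [("hand",S,(394.2,235),86),("hand",D,(280.75,180.5),86),("cup",D,(240,198),90),("cupS",S,(377,203),90),("weight",S,(337,243),34),("weight",D,(298.5,236),34)]: print(n,ray(p,uv,z).round(1))
h=30
obs=[(S,(377,245.4),40),(S,(407.6,251),40),(S,(390,258),40),(S,(389,268.6),0),(S,(376.6,254.6),0),(S,(406,263),0),
(D,(265.5,197),40),(D,(284.25,206.25),40),(D,(299.25,195),40),(D,(284.25,217.5),0),(D,(265.75,208.25),0),(D,(298.5,206.25),0)]
for p,uv,z in obs: print(ray(p,uv,z).round(1))
print('fixture')
fx=[(S,(227,251),(-75,-75,12)),(S,(232.4,274.4),(15,-75,12)),(S,(287.6,265),(15,75,12)),(D,(316.3,293),(-75,75,12)),(D,(394.5,312),(15,-75,12)),(W,(178,250),(-75,75,12)),(W,(267,259),(15,75,12))]
for p,uv,P in fx: print(P,ray(p,uv,12).round(1))
f=lambda q:np.concatenate([(proj(p,put(q,P))[0]-uv) for p,uv,P in fx])
r=least_squares(f,[550,-100,0],x_scale=[10,10,.1],loss='soft_l1'); print(r.x,r.fun.round(1))
cm=[(S,(242,245.4),(-30,-35,52)),(S,(268.4,242),(-30,35,52)),(S,(279.2,253),(18,55,56)),(D,(352.5,265.5),(18,55,56)),(D,(340.25,282),(-30,35,52)),(D,(362.75,301.5),(-30,-35,52))]
g=lambda q:np.concatenate([(proj(p,put(q,P))[0]-uv) for p,uv,P in cm])
r2=least_squares(g,[550,-100,0],x_scale=[10,10,.1]); print(r2.x,r2.fun.round(1))
E
```

```text
hand [617.7 214.2  86. ]
hand [615.4 207.1  86. ]
cup [503.3 228.4  90. ]
cupS [485.4 231.1  90. ]
weight [541.6  87.2  34. ]
weight [541.   78.4  34. ]
[594.7 180.9  40. ]
[643.4 246.9  40. ]
[650.2 190.6  40. ]
[650.5 192.6   0. ]
[590.4 186.2   0. ]
[648.2 245.6  -0. ]
[583.3 233.2  40. ]
[589. 173.  40.]
[643.6 175.3  40. ]
[589.8 177.8  -0. ]
[583.8 238.3   0. ]
[643.7 180.9   0. ]
fixture
(-75, -75, 12) [ 442.2 -194.9   12. ]
(15, -75, 12) [ 532.9 -204.1   12. ]
(15, 75, 12) [551.9 -59.1  12. ]
(-75, 75, 12) [455.  -56.9  12. ]
(15, -75, 12) [ 524.  -213.8   12. ]
(-75, 75, 12) [460.5 -47.5  12. ]
(15, 75, 12) [548.9 -56.9  12. ]
[ 5.25967207e+02 -1.30502353e+02 -1.13478154e-01] [-0.5  0.3 -1.1  0.1  0.2 -0.8 -1.7 -3.5 -0.3 -4.1 -0.6 -0.   0.5  0.7]
[ 5.12671332e+02 -1.34299231e+02 -1.71083317e-01] [-1.7  0.2 -1.7  0.1 -2.3 -0.7 -1.  -2.5 -0.3 -1.8 -1.  -1.2]
```

Call:
servo_tool:
  series:
    - [-25,-18,0,0,0,0]
    - [-25,-18,0,0,0,0]
    - [-25,-18,0,0,0,0]
    - [-25,-18,0,0,0,0]
    - [0,0,0,0,0,0]
    - [0,0,0,0,0,0]
    - [0,0,0,0,0,0]

```text
time: 0.73
eef_pos: [528.1, -99.8, 231.3]
tool_rot: [-2.222, -2.221, -0.001]
contact_force: [0.0, 0.8, -0.4]
grip_width: 85.2
grasp_force: 0.0
```

Run:
```python
from plant import manip
import cv2,pickle
p=manip.camera_params("wrist");im=manip.camera("wrist");s=manip.state()
pickle.dump(p,open("w1.pkl","wb"));cv2.imwrite("pics/w1.png",im)
print(s['time'],s['eef_pos'],s['contact_force'],p['eye'],p['rotation'])
o=cv2.convertScaleAbs(cv2.resize(im[110:360,200:440],None,fx=2.4,fy=2.4,interpolation=cv2.INTER_CUBIC),alpha=1.3)
for i in range(0,240,10): cv2.line(o,(int(i*2.4),0),(int(i*2.4),6 if i%50 else 14),(0,0,255),1)
for i in range(0,250,10): cv2.line(o,(0,int(i*2.4)),(6 if i%50 else 14,int(i*2.4)),(0,0,255),1)
cv2.imwrite("pics/w1c.png",o)
```

```text
0.7833 [528.32719668 -99.42435395 231.23219543] [-0.69280252 -0.05630316  0.06175743] [528.48677671 -32.5538974  374.77233181] [-2.71295531e-01  1.40114116e-04 -3.66703965e-04]
```

View pics/w1c.png

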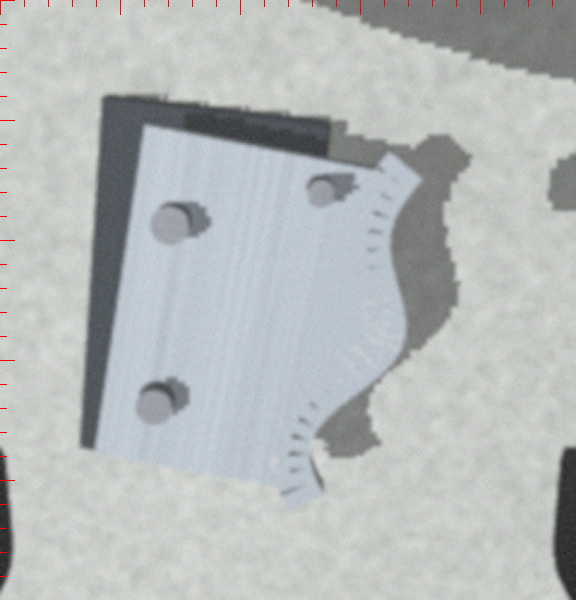

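Call:
servo_tool:
  series:
    - [41,10,0,0,0,0]
    - [41,10,0,0,0,0]
    - [41,10,0,0,0,0]
    - [41,10,0,0,0,0]
    - [41,12,0,0,0,0]
    - [41,12,0,0,0,0]
    - [41,12,0,0,0,0]
    - [41,12,0,0,0,0]
    - [0,0,0,0,0,0]
    - [0,0,0,0,0,0]
    - [0,0,0,0,0,0]

```text
time: 1.7
eef_pos: [613.9, 223.0, 230.5]
tool_rot: [-2.219, -2.224, 0.002]
contact_force: [0.0, -0.4, -0.3]
grip_width: 85.8
grasp_force: 0.0
```

Run:
```python
from plant import manip
import cv2,pickle
p=manip.camera_params("wrist");im=manip.camera("wrist");s=manip.state()
pickle.dump(p,open("w2.pkl","wb"));cv2.imwrite("pics/w2.png",im)
print(s['time'],s['eef_pos'],s['contact_force'],p['eye'],p['rotation'])
```

```text
1.75 [614.07854456 222.00661766 230.95040811] [-0.05599665 -0.44080103  0.22952628] [614.29427871 290.41128216 373.96397269] [-0.27235366  0.00103494  0.00267199]
```

View pics/w2.png

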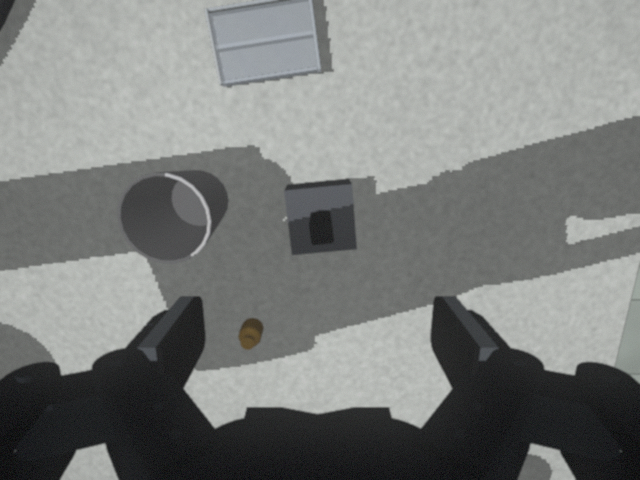

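Run:
```python
from h import *
import pickle
w1=pickle.load(open("w1.pkl","rb"))
px=lambda a,b:(200+a/2.4-.3,110+b/2.4-.3)
fx=[(px(104,96),(-75,75,12)),(px(330,119),(15,75,12)),(px(81,447),(-75,-75,12))]
f=lambda q:np.concatenate([(proj(w1,put(q,P))[0]-uv) for uv,P in fx])
r=least_squares(f,[520,-130,-.1],x_scale=[10,10,.1]); print(r.x,r.fun.round(1))
cm=[(px(170,224),(-30,35,52)),(px(154,404),(-30,-35,52)),(px(320,192),(18,55,56))]
g=lambda q:np.concatenate([(proj(w1,put(q,P))[0]-uv) for uv,P in cm])
r2=least_squares(g,[520,-130,-.1],x_scale=[10,10,.1]); print(r2.x,r2.fun.round(1))
d=r2.x-r.x; print("play",rz(-r.x[2])@[d[0],d[1],0],d[2])
im=cv2.imread("pics/w2.png")
o=cv2.convertScaleAbs(cv2.resize(im[170:270,270:370],None,fx=6,fy=6,interpolation=cv2.INTER_CUBIC),alpha=2.5,beta=-10)
for i in range(0,100,10): cv2.line(o,(i*6,0),(i*6,14),(0,0,255),1);cv2.line(o,(0,i*6),(14,i*6),(0,0,255),1)
cv2.imwrite("pics/w2c.png",o)
```

```text
[ 5.24516542e+02 -1.31737679e+02 -1.11290888e-01] [-1.  -0.9  0.9  0.4  0.1  0.7]
[ 5.14169793e+02 -1.31710844e+02 -1.52677870e-01] [ 2.   0.1 -0.6  0.3 -1.4 -0.4]
play [-10.28571965  -1.12245419   0.        ] -0.04138698212385501
```

View pics/w2c.png

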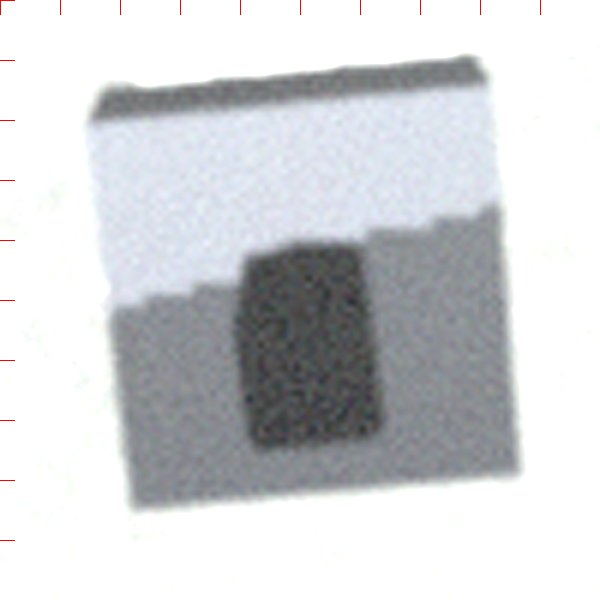

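Run:
```python
from h import *
import pickle
w=pickle.load(open("w2.pkl","rb"))
px=lambda a,b:(270+a/6-.4,170+b/6-.4)
st=[(px(92,122),(-30,30,40)),(px(487,85),(30,30,40)),(px(520,475),(30,-30,40)),(px(133,508),(-30,-30,40))]
f=lambda q:np.concatenate([(proj(w,put(q,P))[0]-uv) for uv,P in st])
r=least_squares(f,[617,210,.1],x_scale=[10,10,.1]); print(r.x,r.fun.round(1))
hd=[(px(255,447),(-9,-9,86)),(px(382,435),(9,-9,86))]
f=lambda q:np.concatenate([(proj(w,put((q[0],q[1],r.x[2]),P))[0]-uv) for uv,P in hd])
h=least_squares(f,[617,210],x_scale=[10,10]); print(h.x,h.fun.round(1))
print("cup",ray(w,(165,217),90), "weight",ray(w,(251,330),34))
```

```text
[6.17113347e+02 2.12579573e+02 9.61589631e-02] [-1.1  0.1  1.1 -0.1  0.2 -0.1 -0.3  0.2]
[617.33237677 213.54346463] [-0.8  0.   0.8 -0. ]
cup [497.63924092 226.22198838  90.        ] weight [548.14141662  98.67450814  34.        ]
```

Call:
servo_tool:
  series:
    - [-9,3,0,0,0,-0.096]
    - [0,0,30,0,0,0]
    - [0,0,30,0,0,0]
    - [0,0,30,0,0,0]
    - [0,0,30,0,0,0]
    - [0,0,25,0,0,0]
    - [0,0,15,0,0,0]
    - [0,0,10,0,0,0]
    - [0,0,10,0,0,0]
    - [0,0,5,0,0,0]
    - [0,0,0,0,0,0]
    - [0,0,0,0,0,0]
  grip: -1

```text
time: 2.75
eef_pos: [618.1, 213.0, 47.4]
tool_rot: [2.112, 2.325, 0.002]
contact_force: [0.0, -0.1, 0.4]
grip_width: 85.7
grasp_force: 0.0
```

Run:
```python
from plant import manip
import cv2
im=manip.camera("wrist");cv2.imwrite("pics/w3.png",im[200:480])
print(manip.state())
```

```text
{'time': 2.8, 'qpos': array([2.53622561e-01, 4.18801438e-01, 1.49214845e+00, 4.64713451e-06,
       1.22845661e+00, 1.57603881e-01]), 'joint_vel': array([ 0.00230285, -0.00428182, -0.00375718,  0.0004086 , -0.00048662,
        0.00020878]), 'effort': array([-8.58285162e-02, -6.60817623e+01, -4.48711395e+01, -6.49919108e-03,
        1.42875939e-02, -5.66866693e-04]), 'eef_pos': array([618.33228792, 213.16803825,  47.79974512]), 'tool_rot': array([2.11147101, 2.32460438, 0.00287551]), 'contact_force': array([-0.73312564, -0.71273162,  0.53038168]), 'ft_torque': array([-0.00789434, -0.04184553,  0.00221184]), 'grasp_force': 0.0, 'grip_width': 85.41623060356328}
```

View pics/w3.png

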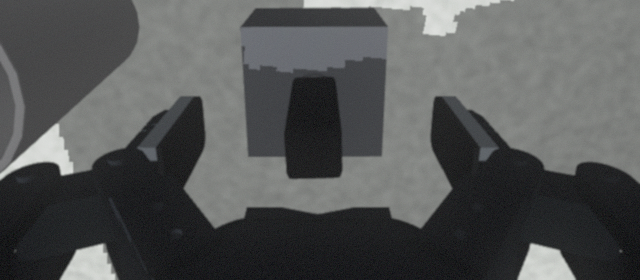

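Call:
servo_tool:
  series:
    - [0,0,0,0,0,0]
    - [0,0,0,0,0,0]
    - [0,0,0,0,0,0]
    - [0,0,0,0,0,0]
    - [0,0,0,0,0,0]
    - [0,0,0,0,0,0]
    - [0,0,0,0,0,0]
    - [0,0,0,0,0,0]
    - [0,0,0,0,0,0]
    - [0,0,0,0,0,0]
  grip: 1
  grip_force: 80

```text
time: 3.63
eef_pos: [617.5, 213.0, 46.5]
tool_rot: [2.112, 2.325, 0.001]
contact_force: [0.1, -0.6, 2.1]
grip_width: 16.9
grasp_force: 77.9
```

Run:
```python
from plant import manip
s=manip.state();print({k:s[k] for k in('time','eef_pos','tool_rot','contact_force','ft_torque','grasp_force','grip_width')})
```

```text
{'time': 3.6333, 'eef_pos': array([617.50955608, 212.95910635,  46.53607274]), 'tool_rot': array([2.11214535e+00, 2.32530082e+00, 5.74934026e-04]), 'contact_force': array([ 0.11477538, -0.63822511,  2.1292193 ]), 'ft_torque': array([ 0.01934565, -0.01057956, -0.01999525]), 'grasp_force': 77.94784784317017, 'grip_width': 16.869571857251643}
```

Call:
servo_tool:
  series:
    - [0,0,-5,0,0,0]
    - [0,0,-20,0,0,0]
    - [0,0,-25,0,0,0]
    - [0,0,-25,0,0,0]
    - [0,0,-25,0,0,0]
    - [0,0,0,0,0,0]
    - [0,0,0,0,0,0]
    - [0,0,0,0,0,0]

```text
time: 4.3
eef_pos: [616.7, 212.7, 145.3]
tool_rot: [-2.112, -2.325, 0.002]
contact_force: [-0.2, -0.1, -1.4]
grip_width: 17.2
grasp_force: 78.0
```

```bash
cat >> h.py <<'E'
YS=np.arange(-60,61,10.); XS=np.array([41,36,36,41,49,57,61,61,57,51,48,48,51.])
edge=CubicSpline(YS,XS)
def fixcam(v): # v: fx,fy,yaw,dx,dth -> cam->world planar pose
    c=rz(v[2])@[v[3],0,0]; return (v[0]+c[0],v[1]+c[1],v[2]+v[4])
E
python3 - <<'E'
from h import *
import pickle
from plant import manip
s=manip.state();print({k:s[k] for k in('time','eef_pos','tool_rot','contact_force','ft_torque','grasp_force','grip_width')})
w1=pickle.load(open("w1.pkl","rb"))
px=lambda a,b:(200+a/2.4-.3,110+b/2.4-.3)
fx=[(px(104,96),(-75,75,12)),(px(330,119),(15,75,12)),(px(81,447),(-75,-75,12))]
cm=[(px(170,224),(-30,35,52)),(px(154,404),(-30,-35,52)),(px(320,192),(18,55,56))]
E=[px(*e) for e in [(400,212),(392,245),(398,280),(407,315),(403,350),(385,378),(355,400),(330,420),(316,440)]]
yy=np.linspace(-62,63,500); C=np.c_[edge(yy),yy,0*yy+42]
def f(v):
    q=fixcam(v); k=proj(w1,put(q,C))
    ed=[np.min(np.hypot(*(k-e).T)) for e in E]
    return np.concatenate([(proj(w1,put(v[:3],P))[0]-uv) for uv,P in fx]+[.5*(proj(w1,put(q,P))[0]-uv) for uv,P in cm]+[ed,[v[3]/30,v[4]/.2]])
r=least_squares(f,[524,-131,-.11,-8,-.04],x_scale=[10,10,.1,10,.1],diff_step=1e-4); print(r.x.round(3),r.fun.round(1))
np.save("v0.npy",r.x)
q=fixcam(r.x);print("cam pose",q)
print("corner pix fixt",[ray(w1,e,42)[:2].round(1) for e in E])
E
```

```text
{'time': 4.3, 'eef_pos': array([616.72212406, 212.71525322, 145.26924891]), 'tool_rot': array([-2.11184329e+00, -2.32492091e+00,  1.81995896e-03]), 'contact_force': array([-0.21620298, -0.07174697, -1.37114343]), 'ft_torque': array([0.0323246 , 0.01656021, 0.0387463 ]), 'grasp_force': 78.0443787574768, 'grip_width': 17.18240798675333}
[ 5.24225e+02 -1.32744e+02 -1.16000e-01 -9.53400e+00 -6.30000e-02] [-0.9 -0.1  0.9  1.6 -0.4  1.2  1.9 -0.4 -0.4 -0.3  0.4  0.2  0.3  0.1
  0.2  0.8  0.1  1.4  1.1  0.4  0.4 -0.3 -0.3]
cam pose (np.float64(514.7547808464928), np.float64(-131.64311944709925), np.float64(-0.17861739498573556))
corner pix fixt [array([571.5, -89.9]), array([ 569. , -102.3]), array([ 571.7, -115.7]), array([ 575.5, -129.3]), array([ 574.5, -143.3]), array([ 567.9, -154.7]), array([ 556.5, -163.8]), array([ 546.9, -172.1]), array([ 541.5, -180.6])]
```

```bash
cat >> h.py <<'E'
A=-0.17  # tool yaw while tracing; tool x = (-sin A,cos A), tool y=(cos A,sin A)
TX=np.array([-np.sin(A),np.cos(A)]); TY=np.array([np.cos(A),np.sin(A)])
def pinpath(ext=65):
    y=np.linspace(ext,-ext,400); x=edge(y); m=edge(y,1); n=np.c_[np.ones_like(m),-m]/np.hypot(1,m)[:,None]
    return np.c_[x,y]+5*n, y
E
python3 - <<'E'
from h import *
q=(514.5,-131.7,-0.17)
P,y=pinpath()
Wd=put(q,np.c_[P,0*y])[:,:2]
for Y in (64,62,60,50,0,-50,-60,-64):
    i=np.argmin(abs(y-Y)); print(Y,edge(Y).round(1),P[i].round(1),Wd[i].round(1))
i=np.argmin(abs(y-63)); t=Wd[i]+12*TY; d=t-[617.4,213.2]; print("target",t,"shift tool",d@TX,d@TY)
E
```

```text
64 53.1 [57.4 61.4] [581.5 -80.9]
62 52.0 [56.4 59.7] [580.2 -82.4]
60 51.0 [55.6 58. ] [579.1 -83.9]
50 48.0 [53.  49.3] [575.  -92.1]
0 61.0 [65.9 -0.8] [ 579.4 -143.6]
-50 36.0 [ 40.8 -48.8] [ 546.5 -186.7]
-60 41.0 [ 45.1 -57.1] [ 549.3 -195.7]
-64 44.3 [ 48.  -60.7] [ 551.6 -199.6]
target [592.67111142 -83.66046223] shift tool -296.76484093560265 25.851134460976656
```

Call:
servo_tool:
  series:
    - [0,0,0,0,0,0.0887]
    - [0,0,0,0,0,0.0887]
    - [0,0,0,0,0,0.0886]
    - [-37,3.25,0,0,0,0]
    - [-37,3.25,0,0,0,0]
    - [-37,3.25,0,0,0,0]
    - [-37,3.25,0,0,0,0]
    - [-37,3.25,0,0,0,0]
    - [-37,3.25,0,0,0,0]
    - [-37,3.25,0,0,0,0]
    - [-37,3.25,0,0,0,0]
    - [0,0,0,0,0,0]

```text
time: 5.3
eef_pos: [590.7, -89.5, 143.9]
tool_rot: [-2.406, -2.018, 0.007]
contact_force: [-0.2, 1.1, 0.4]
grip_width: 16.9
grasp_force: 78.2
```

Call:
servo_tool:
  series:
    - [0,0,20,0,0,0]
    - [0,0,20,0,0,0]
    - [0,0,15,0,0,0]
    - [0,0,10,0,0,0]
    - [0,0,8,0,0,0]
    - [0,0,0,0,0,0]
    - [0,0,0,0,0,0]
    - [0,0,0,0,0,0]
    - [0,0,0,0,0,0]

```text
time: 6.05
eef_pos: [593.8, -83.4, 74.6]
tool_rot: [2.401, 2.024, 0.002]
contact_force: [-0.3, 0.1, -0.5]
grip_width: 17.1
grasp_force: 78.2
```

Run:
```python
from h import *
from plant import manip
im=manip.camera("wrist");cv2.imwrite("pics/w4.png",im[180:480])
s=manip.state();print({k:s[k] for k in('time','eef_pos','tool_rot','contact_force','ft_torque','grasp_force','grip_width')})
print(np.array([617.4,213.2])-296*TX+26*TY, R.from_rotvec(s['tool_rot']).as_matrix().round(3))
```

```text
{'time': 6.1, 'eef_pos': array([593.74944206, -83.34428069,  74.55601215]), 'tool_rot': array([2.40069069e+00, 2.02390595e+00, 1.94337763e-03]), 'contact_force': array([ 0.15843932,  0.43481087, -1.21698148]), 'ft_torque': array([-0.04372832,  0.00257036,  0.01209697]), 'grasp_force': 78.17277431488037, 'grip_width': 16.806656150583176}
[592.94722862 -82.93183208] [[ 0.169  0.986  0.002]
 [ 0.986 -0.169 -0.   ]
 [-0.     0.002 -1.   ]]
```

View pics/w4.png

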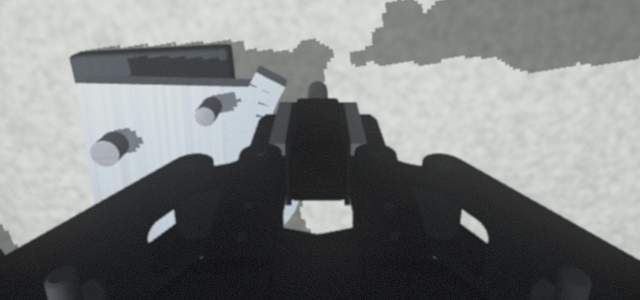

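Call:
servo_tool:
  series:
    - [0,-2,0,0,0,0]
    - [0,-2,0,0,0,0]
    - [0,-1.5,0,0,0,0]
    - [0,-1.5,0,0,0,0]
    - [0,-1,0,0,0,0]
    - [0,0,0,0,0,0]
    - [0,0,0,0,0,0]

```text
time: 6.68
eef_pos: [584.9, -81.9, 73.3]
tool_rot: [2.402, 2.025, 0.0]
contact_force: [0.8, 0.7, -0.8]
grip_width: 16.8
grasp_force: 78.2
```

Call:
servo_tool:
  series:
    - [0,-0.5,0,0,0,0]
    - [0,-0.5,0,0,0,0]
    - [0,-0.5,0,0,0,0]
    - [0,0,0,0,0,0]

```text
time: 7.02
eef_pos: [583.4, -81.6, 73.2]
tool_rot: [-2.402, -2.025, 0.0]
contact_force: [-0.0, -0.9, -0.9]
grip_width: 17.2
grasp_force: 78.2
```

Call:
servo_tool:
  series:
    - [0,-0.5,0,0,0,0]
    - [0,-0.5,0,0,0,0]
    - [0,-0.5,0,0,0,0]
    - [0,0,0,0,0,0]

```text
time: 7.35
eef_pos: [582.1, -81.4, 73.3]
tool_rot: [2.402, 2.025, 0.0]
contact_force: [0.4, 0.1, -1.0]
grip_width: 17.2
grasp_force: 78.1
```

Call:
servo_tool:
  series:
    - [0,-0.5,0,0,0,0]
    - [0,-0.5,0,0,0,0]
    - [0,-0.3,0,0,0,0]
    - [0,0,0,0,0,0]

```text
time: 7.68
eef_pos: [581.5, -81.4, 73.6]
tool_rot: [2.401, 2.024, 0.002]
contact_force: [5.3, -0.6, -4.2]
grip_width: 16.9
grasp_force: 78.0
```

```bash
cat > plan.py <<'E'
from h import *
# log rows: tx, ty (commanded, tool frame rel. base0), Fx, Fy (world)
def model(v,tx,ty):  # penetration & normal; v=(ox,dyaw): cam shifted ox along x, rotated dyaw about cam origin
    P,y=pinpath(); m=edge(y,1); n=np.c_[np.ones_like(m),-m]/np.hypot(1,m)[:,None]
    return P,y,n
O=np.array([592.95,-82.93]); C0=np.array([514.5,-131.7])
def world2cam(v,p):  # v: ox, dyaw
    a=A+v[1]; e=np.array([np.cos(a),np.sin(a)]); g=np.array([-np.sin(a),np.cos(a)])
    d=np.asarray(p)-C0-v[0]*TY; return np.array([d@e,d@g]),e,g
P,Y=pinpath(); M=edge(Y,1); N=np.c_[np.ones_like(M),-M]/np.hypot(1,M)[:,None]
def pen(v,tx,ty):
    c,e,g=world2cam(v,O+tx*TX+ty*TY); i=np.argmin(np.hypot(*(P-c).T)); return (P[i]-c)@N[i],N[i][0]*e+N[i][1]*g,Y[i]
def fit(log):
    L=np.array(log); w=0.85**np.arange(len(L))[::-1]
    def f(u):
        r=[]
        for (tx,ty,fx,fy),wi in zip(L,w):
            p,n,_=pen(u,tx,ty); r.append(wi*(u[2]*p-np.array([fx,fy])@n)/0.7)
        return np.r_[r,u[0]/2,u[1]/.02,(u[2]-6)/3]
    return least_squares(f,[0,0,6],x_scale=[1,.02,3],diff_step=1e-3).x
def plan(u,tx,ty,F,nseg,seg=6,groups=3,end=-64):
    s=np.r_[0,np.cumsum(np.hypot(*np.diff(P,axis=0).T))]
    a=A+u[1]; e=np.array([np.cos(a),np.sin(a)]); g=np.array([-np.sin(a),np.cos(a)])
    Q=P-F/u[2]*N; Wd=C0+u[0]*TY+np.outer(Q[:,0],e)+np.outer(Q[:,1],g)-O
    T=np.c_[Wd@TX,Wd@TY]; i0=np.argmin(np.hypot(*(T-[tx,ty]).T)); cur=np.array([tx,ty])
    for k in range(nseg):
        out=[]
        for j in range(groups):
            ss=s[i0]+seg*(k+(j+1)/groups); t=np.array([np.interp(ss,s,T[:,0]),np.interp(ss,s,T[:,1])])
            st=((t-cur)/(12//groups)).round(2); out.append(st.tolist()); cur=cur+st*(12//groups)
        print(k,out,"->",cur.round(2),"y",np.interp(ss,s,Y).round(1))
E
cat > run1.py <<'E'
from plan import *
log=[(0,-12.3,5.3,-.6)]
u=fit(log); print(u,[pen(u,*l[:2])[0].round(2) for l in log],[pen(u,*l[:2])[2].round(1) for l in log])
plan(u,0,-12.3,3.5,6)
E
python3 run1.py
```

```text
[ 1.33110862e-01 -1.27181761e-03  6.04216834e+00] [np.float64(0.73)] [np.float64(63.7)]
0 [[-0.43, -0.2], [-0.46, -0.22], [-0.47, -0.2]] -> [ -5.44 -14.78] y 57.5
1 [[-0.48, -0.16], [-0.49, -0.14], [-0.5, -0.1]] -> [-11.32 -16.38] y 50.8
2 [[-0.51, -0.07], [-0.51, -0.03], [-0.51, -0.0]] -> [-17.44 -16.78] y 43.8
3 [[-0.5, 0.03], [-0.51, 0.06], [-0.5, 0.1]] -> [-23.48 -16.02] y 37.0
4 [[-0.49, 0.13], [-0.49, 0.16], [-0.46, 0.21]] -> [-29.24 -14.02] y 30.2
5 [[-0.45, 0.24], [-0.44, 0.25], [-0.42, 0.27]] -> [-34.48 -10.98] y 24.5
```

Call:
servo_tool:
  series:
    - [-0.43,-0.2,0,0,0,0]
    - [-0.43,-0.2,0,0,0,0]
    - [-0.43,-0.2,0,0,0,0]
    - [-0.43,-0.2,0,0,0,0]
    - [-0.46,-0.22,0,0,0,0]
    - [-0.46,-0.22,0,0,0,0]
    - [-0.46,-0.22,0,0,0,0]
    - [-0.46,-0.22,0,0,0,0]

```text
time: 8.35
eef_pos: [579.1, -84.5, 73.8]
tool_rot: [2.401, 2.024, 0.001]
contact_force: [5.1, -0.1, -1.4]
grip_width: 17.1
grasp_force: 78.1
```

Call:
servo_tool:
  series:
    - [-0.47,-0.16,0,0,0,0]
    - [-0.47,-0.16,0,0,0,0]
    - [-0.47,-0.16,0,0,0,0]
    - [-0.47,-0.16,0,0,0,0]
    - [-0.48,-0.16,0,0,0,0]
    - [-0.48,-0.16,0,0,0,0]
    - [-0.48,-0.16,0,0,0,0]
    - [-0.48,-0.16,0,0,0,0]
    - [-0.49,-0.14,0,0,0,0]
    - [-0.49,-0.14,0,0,0,0]
    - [-0.49,-0.14,0,0,0,0]
    - [-0.49,-0.14,0,0,0,0]

```text
time: 9.35
eef_pos: [575.6, -89.7, 73.2]
tool_rot: [-2.402, -2.025, -0.0]
contact_force: [4.9, 0.8, -0.6]
grip_width: 17.4
grasp_force: 78.1
```

Call:
servo_tool:
  series:
    - [-0.5,-0.06,0,0,0,0]
    - [-0.5,-0.06,0,0,0,0]
    - [-0.5,-0.06,0,0,0,0]
    - [-0.5,-0.06,0,0,0,0]
    - [-0.51,-0.06,0,0,0,0]
    - [-0.51,-0.06,0,0,0,0]
    - [-0.51,-0.06,0,0,0,0]
    - [-0.51,-0.06,0,0,0,0]
    - [-0.51,-0.02,0,0,0,0]
    - [-0.51,-0.02,0,0,0,0]
    - [-0.51,-0.02,0,0,0,0]
    - [-0.51,-0.02,0,0,0,0]

```text
time: 10.35
eef_pos: [573.8, -95.7, 73.1]
tool_rot: [-2.402, -2.025, 0.001]
contact_force: [-0.6, -0.2, -1.9]
grip_width: 17.1
grasp_force: 78.4
```

Call:
servo_tool:
  series:
    - [0,-0.2,0,0,0,0]
    - [0,-0.2,0,0,0,0]
    - [0,0,0,0,0,0]

```text
time: 10.6
eef_pos: [573.6, -95.5, 73.3]
tool_rot: [-2.402, -2.025, 0.0]
contact_force: [0.8, -0.4, -1.3]
grip_width: 17.1
grasp_force: 78.4
```

Call:
servo_tool:
  series:
    - [0,-0.2,0,0,0,0]
    - [0,-0.2,0,0,0,0]
    - [0,0,0,0,0,0]

```text
time: 10.85
eef_pos: [573.4, -95.5, 73.4]
tool_rot: [2.402, 2.025, 0.0]
contact_force: [0.5, 0.3, -0.8]
grip_width: 17.2
grasp_force: 78.4
```

Call:
servo_tool:
  series:
    - [0,-0.2,0,0,0,0]
    - [0,-0.2,0,0,0,0]
    - [0,0,0,0,0,0]

```text
time: 11.1
eef_pos: [573.2, -95.5, 73.4]
tool_rot: [2.402, 2.024, 0.001]
contact_force: [2.6, 0.2, -2.8]
grip_width: 17.1
grasp_force: 78.3
```

```bash
python3 - <<'E'
import re
s=open('plan.py').read()
s=s.replace("d=np.asarray(p)-C0-v[0]*TY;","d=np.asarray(p)-C0-v[0]*TY-v[3]*TX;").replace("u[0]/2,u[1]/.02,(u[2]-6)/3]","u[0]/2,u[1]/.025,(u[2]-6)/3,u[3]/1.5]")
s=s.replace("[0,0,6],x_scale=[1,.02,3]","[0,0,6,0],x_scale=[1,.02,3,1]").replace("C0+u[0]*TY+np","C0+u[0]*TY+u[3]*TX+np")
open('plan.py','w').write(s)
E
cat > run1.py <<'E'
from plan import *
log=[(0,-12.3,5.3,-.6),(-3.56,-13.98,5.1,-.1),(-9.32,-15.82,4.9,.8),(-15.4,-17.35,0,0),(-15.4,-17.58,2.8,.2)]
u=fit(log); print(u)
for l in log:
    p,n,y=pen(u,*l[:2]); print(p.round(2),y.round(1),"F",(np.array(l[2:])@n).round(1),"model",(p*u[2]).round(1))
E
python3 run1.py
```

```text
[-1.70060384 -0.02575261  2.49694278 -1.48084761]
2.03 65.0 F 4.2 model 5.1
1.53 62.4 F 4.0 model 3.8
0.73 56.2 F 3.9 model 1.8
0.7 49.4 F 0.0 model 1.7
0.92 49.4 F 2.6 model 2.3
```

Run:
```python
from h import *
from plant import manip
im=manip.camera("wrist");cv2.imwrite("pics/w5.png",im)
s=manip.state();print(s['eef_pos'],s['contact_force'])
a=cv2.imread("pics/w4.png");b=im[180:480]
cv2.imwrite("pics/cmp.png",np.hstack([cv2.convertScaleAbs(cv2.resize(i[50:220,240:400],None,fx=2.4,fy=2.4,interpolation=cv2.INTER_CUBIC),alpha=1.5) for i in (a,b)]))
```

```text
[573.22852647 -95.48067941  73.41836495] [ 2.36165197  0.39128946 -2.2447533 ]
```

View pics/cmp.png

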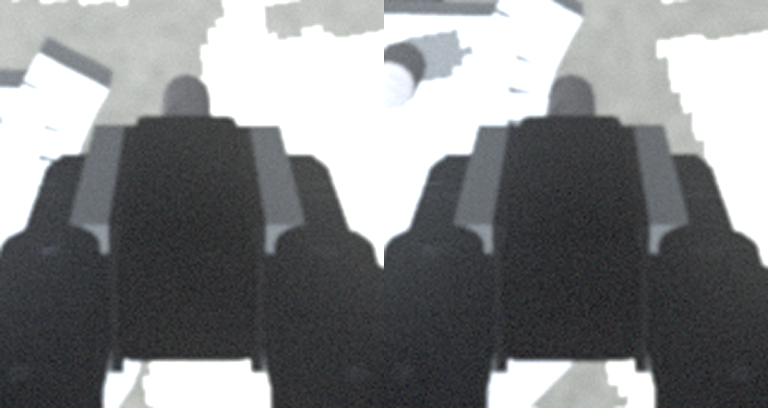

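```bash
sed -i 's#u\[1\]/.025,(u\[2\]-6)/3,u\[3\]/1.5#u[1]/.03,(u[2]-7)/.7,u[3]/2#' plan.py
cat >> run1.py <<'E'
plan(u,-15.4,-17.58,4,5)
print('back');
E
python3 run1.py
```

```text
[-1.29298755 -0.00879399  5.9844965  -1.86217568]
1.14 65.0 F 4.3 model 6.8
0.72 62.1 F 4.1 model 4.3
0.07 55.9 F 3.9 model 0.4
0.23 48.7 F 0.0 model 1.4
0.46 48.7 F 2.6 model 2.7
0 [[-0.51, -0.09], [-0.51, -0.01], [-0.51, 0.03]] -> [-21.52 -17.86] y 41.7
1 [[-0.51, 0.05], [-0.5, 0.09], [-0.5, 0.12]] -> [-27.56 -16.82] y 34.9
2 [[-0.49, 0.16], [-0.47, 0.2], [-0.45, 0.23]] -> [-33.2  -14.46] y 28.4
3 [[-0.44, 0.26], [-0.43, 0.26], [-0.42, 0.26]] -> [-38.36 -11.34] y 23.0
4 [[-0.43, 0.26], [-0.43, 0.25], [-0.43, 0.23]] -> [-43.52  -8.38] y 18.2
back
```

Call:
servo_tool:
  series:
    - [0.5,0.09,0,0,0,0]
    - [0.5,0.09,0,0,0,0]
    - [0.5,0.09,0,0,0,0]
    - [0.5,0.09,0,0,0,0]
    - [0.5,0.09,0,0,0,0]
    - [0.5,0.09,0,0,0,0]
    - [0,0,0,0,0,0]

```text
time: 11.73
eef_pos: [574.2, -92.7, 73.4]
tool_rot: [2.402, 2.025, 0.0]
contact_force: [1.6, -2.4, -0.8]
grip_width: 17.3
grasp_force: 78.4
```

Call:
servo_tool:
  series:
    - [0.5,0.15,0,0,0,0]
    - [0.5,0.15,0,0,0,0]
    - [0.5,0.15,0,0,0,0]
    - [0.5,0.15,0,0,0,0]
    - [0.5,0.15,0,0,0,0]
    - [0.5,0.15,0,0,0,0]
    - [0,0,0,0,0,0]

```text
time: 12.32
eef_pos: [575.5, -89.8, 73.3]
tool_rot: [2.402, 2.025, 0.0]
contact_force: [2.3, -3.7, -1.3]
grip_width: 16.8
grasp_force: 78.4
```

```bash
cat > ed.py <<'E'
s=open('plan.py').read()
a=s.index("def fit"); b=s.index("def plan")
s=s[:a]+'''def fit(log):
    L=np.array(log); w=0.9**np.arange(len(L))[::-1]
    def f(u):
        r=[]
        for (tx,ty,fx,fy),wi in zip(L,w):
            F=np.array([fx,fy]); r.append(wi*pen(u,tx+F@TX/u[2],ty+F@TY/u[2])[0]/.12)
        return np.r_[r,u[0]/2,u[1]/.03,(u[2]-7)/1.5,u[3]/2]
    return least_squares(f,[0,0,6,0],x_scale=[1,.02,3,1],diff_step=1e-3).x
def show(u,log):
    for l in log:
        F=np.array(l[2:]); p,n,y=pen(u,l[0]+F@TX/u[2],l[1]+F@TY/u[2]); print("gap",-p.round(2),"y",y.round(1),"Fn",(F@n).round(1),"Ft",(F@[-n[1],n[0]]).round(1))
MU=.6
'''+s[b:].replace("Q=P-F/u[2]*N","Q=P-F/u[2]*(N+MU*np.c_[-N[:,1],N[:,0]])")
open('plan.py','w').write(s)
E
python3 ed.py
cat > run1.py <<'E'
from plan import *
log=[(0,-12.3,5.3,-.6),(-3.56,-13.98,5.1,-.1),(-9.32,-15.82,4.9,.8),(-15.4,-17.3,0,0),(-15.4,-17.58,2.5,.3),(-12.4,-17.04,1.6,-2.4),(-9.4,-16.14,2.3,-3.7)]
u=fit(log); print(u); show(u,log)
plan(u,-9.4,-16.14,3.5,6)
E
python3 run1.py
```

```text
[-1.07208519e+00 -4.16062919e-03  8.12144738e+00 -1.95158227e+00]
gap -0.46 y 65.0 Fn 4.3 Ft 3.1
gap -0.09 y 62.4 Fn 4.0 Ft 3.1
gap 0.5 y 56.2 Fn 3.9 Ft 3.0
gap -0.16 y 48.7 Fn 0.0 Ft 0.0
gap -0.16 y 48.7 Fn 2.3 Ft 1.0
gap -0.08 y 52.0 Fn 2.4 Ft -1.6
gap 0.19 y 55.2 Fn 3.7 Ft -2.3
0 [[-0.46, -0.17], [-0.5, -0.11], [-0.5, -0.07]] -> [-15.24 -17.54] y 49.0
1 [[-0.51, -0.04], [-0.5, -0.01], [-0.51, 0.03]] -> [-21.32 -17.62] y 42.1
2 [[-0.5, 0.06], [-0.5, 0.09], [-0.49, 0.12]] -> [-27.28 -16.54] y 35.2
3 [[-0.49, 0.16], [-0.46, 0.2], [-0.46, 0.23]] -> [-32.92 -14.18] y 28.6
4 [[-0.43, 0.26], [-0.43, 0.26], [-0.42, 0.27]] -> [-38.04 -11.02] y 23.3
5 [[-0.43, 0.26], [-0.42, 0.25], [-0.44, 0.24]] -> [-43.2   -8.02] y 18.5
```

Call:
servo_tool:
  series:
    - [-0.46,-0.17,0,0,0,0]
    - [-0.46,-0.17,0,0,0,0]
    - [-0.46,-0.17,0,0,0,0]
    - [-0.46,-0.17,0,0,0,0]
    - [-0.5,-0.11,0,0,0,0]
    - [-0.5,-0.11,0,0,0,0]
    - [-0.5,-0.11,0,0,0,0]
    - [-0.5,-0.11,0,0,0,0]

```text
time: 12.98
eef_pos: [573.9, -93.1, 73.5]
tool_rot: [2.402, 2.025, 0.001]
contact_force: [4.6, 0.6, -0.3]
grip_width: 17.2
grasp_force: 78.4
```

Call:
servo_tool:
  series:
    - [-0.5,-0.08,0,0,0,0]
    - [-0.5,-0.08,0,0,0,0]
    - [-0.5,-0.08,0,0,0,0]
    - [-0.5,-0.08,0,0,0,0]
    - [-0.5,-0.04,0,0,0,0]
    - [-0.5,-0.04,0,0,0,0]
    - [-0.5,-0.04,0,0,0,0]
    - [-0.5,-0.04,0,0,0,0]
    - [-0.5,-0.01,0,0,0,0]
    - [-0.5,-0.01,0,0,0,0]

```text
time: 13.82
eef_pos: [572.5, -97.8, 73.4]
tool_rot: [-2.402, -2.025, -0.001]
contact_force: [5.5, 1.6, -0.9]
grip_width: 17.6
grasp_force: 78.5
```

Call:
servo_tool:
  series:
    - [-0.5,0.04,0,0,0,0]
    - [-0.5,0.04,0,0,0,0]
    - [-0.5,0.05,0,0,0,0]
    - [-0.5,0.05,0,0,0,0]
    - [-0.5,0.07,0,0,0,0]
    - [-0.5,0.07,0,0,0,0]
    - [-0.5,0.08,0,0,0,0]
    - [-0.5,0.08,0,0,0,0]

```text
time: 14.48
eef_pos: [572.3, -101.4, 73.3]
tool_rot: [-2.401, -2.025, -0.002]
contact_force: [5.9, 3.6, -1.2]
grip_width: 17.0
grasp_force: 78.5
```

```bash
cat > run1.py <<'E'
from plan import *
log=[(0,-12.3,5.3,-.6),(-3.56,-13.98,5.1,-.1),(-9.32,-15.82,4.9,.8),(-15.4,-17.3,0,0),(-15.4,-17.58,2.5,.3),(-12.4,-17.04,1.6,-2.4),(-9.4,-16.14,2.3,-3.7),
(-13.24,-17.26,4.6,.6),(-18.24,-17.76,5.5,1.6),(-22.24,-17.28,5.9,3.6)]
u=fit(log); print(u); show(u,log)
plan(u,*log[-1][:2],3.5,6)
E
python3 run1.py
```

```text
[-8.73314232e-01 -4.68386506e-03  8.64952050e+00 -1.05867179e+00]
gap -0.21 y 65.0 Fn 4.3 Ft 3.1
gap 0.09 y 61.4 Fn 4.1 Ft 3.0
gap 0.52 y 55.2 Fn 4.0 Ft 2.9
gap -0.31 y 47.7 Fn 0.0 Ft 0.0
gap -0.31 y 47.7 Fn 2.3 Ft 0.9
gap -0.16 y 50.7 Fn 2.3 Ft -1.7
gap 0.19 y 54.2 Fn 3.7 Ft -2.4
gap -0.03 y 50.3 Fn 4.2 Ft 2.0
gap -0.08 y 44.5 Fn 5.2 Ft 2.4
gap 0.15 y 40.2 Fn 5.7 Ft 3.9
0 [[-0.52, 0.12], [-0.5, 0.12], [-0.48, 0.16]] -> [-28.24 -15.68] y 33.1
1 [[-0.47, 0.19], [-0.45, 0.23], [-0.44, 0.25]] -> [-33.68 -13.  ] y 26.8
2 [[-0.42, 0.27], [-0.43, 0.26], [-0.42, 0.27]] -> [-38.76  -9.8 ] y 21.7
3 [[-0.43, 0.25], [-0.44, 0.23], [-0.44, 0.22]] -> [-44.  -7.] y 16.9
4 [[-0.46, 0.2], [-0.46, 0.17], [-0.47, 0.15]] -> [-49.56  -4.92] y 12.1
5 [[-0.48, 0.12], [-0.49, 0.08], [-0.49, 0.05]] -> [-55.4   -3.92] y 7.2
```

Call:
servo_tool:
  series:
    - [-0.5,0.16,0,0,0,0]
    - [-0.5,0.16,0,0,0,0]
    - [-0.5,0.15,0,0,0,0]
    - [-0.5,0.15,0,0,0,0]
    - [-0.5,0.14,0,0,0,0]
    - [-0.5,0.14,0,0,0,0]
    - [-0.5,0.15,0,0,0,0]
    - [-0.5,0.15,0,0,0,0]

```text
time: 15.15
eef_pos: [572.6, -105.2, 73.2]
tool_rot: [-2.401, -2.024, -0.002]
contact_force: [4.3, 6.1, -1.1]
grip_width: 17.3
grasp_force: 78.5
```

Call:
servo_tool:
  series:
    - [-0.45,0.28,0,0,0,0]
    - [-0.45,0.28,0,0,0,0]
    - [-0.45,0.28,0,0,0,0]
    - [-0.45,0.26,0,0,0,0]
    - [-0.45,0.26,0,0,0,0]
    - [-0.45,0.26,0,0,0,0]

```text
time: 15.65
eef_pos: [573.4, -108.3, 73.0]
tool_rot: [-2.4, -2.024, -0.001]
contact_force: [3.4, 3.4, -1.2]
grip_width: 17.1
grasp_force: 78.5
```

```bash
cat > run1.py <<'E'
from plan import *
log=[(0,-12.3,5.3,-.6),(-3.56,-13.98,5.1,-.1),(-9.32,-15.82,4.9,.8),(-15.4,-17.3,0,0),(-15.4,-17.58,2.5,.3),(-12.4,-17.04,1.6,-2.4),(-9.4,-16.14,2.3,-3.7),
(-13.24,-17.26,4.6,.6),(-18.24,-17.76,5.5,1.6),(-22.24,-17.28,5.9,3.6),(-26.24,-16.08,4.3,6.1),(-28.94,-14.46,3.4,3.4)]
u=fit(log); print(u); show(u,log)
plan(u,*log[-1][:2],3.5,6)
E
sed -i 's/0.9\*\*/0.85**/; s/MU=.6/MU=.7/' plan.py
python3 run1.py
```

```text
[-5.01830763e-01 -2.22925909e-03  6.92322546e+00  2.99184125e-01]
gap 0.53 y 64.0 Fn 4.4 Ft 3.0
gap 0.67 y 60.1 Fn 4.2 Ft 2.8
gap 0.8 y 53.6 Fn 4.1 Ft 2.7
gap -0.49 y 45.8 Fn 0.0 Ft 0.0
gap -0.42 y 46.1 Fn 2.4 Ft 0.8
gap -0.13 y 49.0 Fn 2.2 Ft -1.9
gap 0.42 y 52.3 Fn 3.5 Ft -2.6
gap 0.04 y 48.7 Fn 4.3 Ft 1.8
gap -0.24 y 43.2 Fn 5.3 Ft 2.2
gap -0.17 y 38.6 Fn 5.9 Ft 3.6
gap -0.12 y 34.4 Fn 5.1 Ft 5.5
gap 0.21 y 30.5 Fn 4.2 Ft 2.4
0 [[-0.49, 0.23], [-0.43, 0.25], [-0.42, 0.27]] -> [-34.3  -11.46] y 24.7
1 [[-0.43, 0.27], [-0.42, 0.26], [-0.43, 0.25]] -> [-39.42  -8.34] y 19.8
2 [[-0.44, 0.23], [-0.44, 0.21], [-0.46, 0.2]] -> [-44.78  -5.78] y 15.0
3 [[-0.46, 0.16], [-0.47, 0.15], [-0.48, 0.11]] -> [-50.42  -4.1 ] y 10.2
4 [[-0.49, 0.08], [-0.49, 0.04], [-0.49, 0.01]] -> [-56.3   -3.58] y 5.2
5 [[-0.49, -0.02], [-0.49, -0.05], [-0.48, -0.08]] -> [-62.14  -4.18] y 0.2
```

Call:
servo_tool:
  series:
    - [-0.44,0.25,0,0,0,0]
    - [-0.44,0.25,0,0,0,0]
    - [-0.44,0.25,0,0,0,0]
    - [-0.44,0.25,0,0,0,0]
    - [-0.44,0.27,0,0,0,0]
    - [-0.44,0.27,0,0,0,0]
    - [-0.44,0.27,0,0,0,0]
    - [-0.44,0.27,0,0,0,0]

```text
time: 16.32
eef_pos: [574.7, -112.6, 72.9]
tool_rot: [-2.401, -2.024, 0.001]
contact_force: [2.6, 3.3, -1.3]
grip_width: 17.1
grasp_force: 78.4
```

Call:
servo_tool:
  series:
    - [-0.42,0.26,0,0,0,0]
    - [-0.42,0.26,0,0,0,0]
    - [-0.42,0.26,0,0,0,0]
    - [-0.42,0.26,0,0,0,0]
    - [-0.43,0.26,0,0,0,0]
    - [-0.43,0.26,0,0,0,0]
    - [-0.43,0.26,0,0,0,0]
    - [-0.43,0.26,0,0,0,0]
    - [-0.43,0.25,0,0,0,0]
    - [-0.43,0.25,0,0,0,0]

```text
time: 17.15
eef_pos: [576.8, -118.0, 73.2]
tool_rot: [-2.402, -2.025, 0.001]
contact_force: [1.0, -0.3, -1.2]
grip_width: 16.7
grasp_force: 78.5
```

Call:
servo_tool:
  series:
    - [0.45,-0.38,0,0,0,0]
    - [0.45,-0.38,0,0,0,0]
    - [0.45,-0.37,0,0,0,0]
    - [0.45,-0.37,0,0,0,0]
    - [0,0,0,0,0,0]

```text
time: 17.57
eef_pos: [575.8, -115.6, 73.4]
tool_rot: [2.402, 2.025, 0.0]
contact_force: [0.3, 0.2, -2.3]
grip_width: 17.0
grasp_force: 78.5
```

Run:
```python
from h import *
from plant import manip
im=manip.camera("wrist");cv2.imwrite("pics/w6.png",im)
s=manip.state();print(s['eef_pos'],s['contact_force'],s['time'],s['tool_rot'])
for f in ("pics/w4.png","pics/w5.png","pics/w6.png"):
    g=cv2.imread(f,0); 
    if g.shape[0]==300: g=np.vstack([np.zeros((180,640),np.uint8),g])
    print(f,"pin col x=317 rows 240-290:",g[240:290:2,316:320].mean(1).astype(int), "row266 cols300-336",g[264:268,296:340:2].mean(0).astype(int))
    print("  handle bottom rows 370-385 x 300-330",g[366:386,305:330].mean(1).astype(int))
```

```text
[ 575.85603246 -115.63723741   73.33633924] [-0.24194956  0.63159744 -0.96080683] 17.6167 [2.40185087e+00 2.02489645e+00 1.80250683e-04]
pics/w4.png pin col x=317 rows 240-290: [128 127 129 128 129 130 128 128 126 127 120  83  79  78  78  77  78  75
  76  55  43  42  42  42  41] row266 cols300-336 [130 130 127 128 127 127 120  96  83  81  81  76  78  76  92 162 204 204
 206 204 206 209]
  handle bottom rows 370-385 x 300-330 [ 31  32  32  34  32  32  32  32  33  32  33  32  34  62 129 190 210 211
 210 210]
pics/w5.png pin col x=317 rows 240-290: [199 196 182 162 145 133 125 121 122 123 115  79  76  76  75  76  72  75
  75  53  40  41  42  39  40] row266 cols300-336 [182 190 196 198 199 200 186 103  78  78  77  76  73  72  76  98 119 122
 123 124 123 122]
  handle bottom rows 370-385 x 300-330 [ 30  28  30  30  30  31  30  30  29  30  30  30  30  50 101 145 159 157
 153 150]
pics/w6.png pin col x=317 rows 240-290: [114 116 118 119 120 121 122 122 121 124 117  78  72  73  73  73  71  72
  71  50  39  38  39  37  36] row266 cols300-336 [193 192 183 116  80  97 112  89  79  76  74  73  71  69  73  99 118 120
 122 120 118 116]
  handle bottom rows 370-385 x 300-330 [ 31  30  31  31  31  31  31  32  31  32  31  31  31  49  95 141 159 162
 168 182]
```

Call:
servo_tool:
  series:
    - [0,-0.3,0,0,0,0]
    - [0,-0.3,0,0,0,0]
    - [0,0,0,0,0,0]
    - [0,0,0,0,0,0]

```text
time: 17.95
eef_pos: [575.6, -115.7, 73.5]
tool_rot: [2.401, 2.024, 0.001]
contact_force: [2.8, 0.0, -2.7]
grip_width: 17.5
grasp_force: 78.3
```

Run:
```python
from h import *
from plant import manip
for i in range(3):
    s=manip.state();print(s['eef_pos'].round(2),s['contact_force'].round(1),s['ft_torque'].round(3)); im=manip.camera("wrist")
p=manip.camera_params("wrist"); cv2.imwrite("pics/w7.png",im)
g=cv2.GaussianBlur(cv2.cvtColor(im,cv2.COLOR_BGR2GRAY),(3,3),0)
for r in range(190,276,6): print(r,g[r,260:330:3])
```

```text
[ 575.62 -115.67   73.48] [ 2.8  0.  -2.7] [ 0.01  -0.629  0.   ]
[ 575.6  -115.64   73.45] [ 3.2  0.4 -3.2] [ 0.083 -0.632 -0.014]
[ 575.56 -115.64   73.42] [ 3.   0.5 -3.3] [-0.023 -0.687 -0.01 ]
190 [124 124 125 121 126 189 198 199 198 198 198 197 184 141  99  98 116 125
 125 125 126 126 126 126]
196 [172 162 162 163 189 181 169 194 198 197 197 196 197 197 197 194 170 123
 124 125 127 126 125 123]
202 [200 201 201 200 199 199 198 197 198 193 182 191 196 195 195 193 142 121
 124 128 127 122 118 120]
208 [185 187 200 200 200 199 197 197 197 196 197 196 196 195 191 132 120 121
 124 125 124 123 120 121]
214 [177 197 199 200 199 198 197 181 154 178 194 196 196 193 139 123 123 124
 122 121 118 120 121 121]
220 [200 201 199 198 198 198 197 197 197 197 196 196 195 150 122 123 121 121
 120 121 122 124 123 121]
226 [200 199 199 199 199 198 191 183 193 197 196 196 175 126 121 118 119 121
 121 119 118 121 122 121]
232 [200 199 198 198 197 197 197 197 196 194 194 194 135 125 123 119 118 118
 116 116 118 120 120 120]
238 [199 199 198 197 197 197 197 196 196 196 196 191 117 121 121 120 121 119
 117 116 117 119 120 120]
244 [200 199 199 196 197 197 179 174 184 190 193 193 120 116 122 121 121 122
 120 119 119 122 124 126]
250 [199 198 198 197 198 196 196 196 196 194 195 194 155  92 121 121 121 123
 123 122 123 124 123 121]
256 [199 199 198 197 198 196 194 149 156 178 192 194 190 111 103 118 118 120
 122 122 123 123 124 122]
262 [198 198 195 195 196 196 195 195 194 195 194 194 194 181  90 103 122 113
  92  82  86 102 118 121]
268 [198 197 197 196 196 196 195 194 185 172 184 193 193 193 174  86  84  79
  76  74  73  69  80 118]
274 [196 198 197 197 195 194 195 194 193 194 194 192 193 192 193 180  98  78
  72  73  71  69  71 117]
```

```bash
cat > run2.py <<'E'
from plan import *
from plant import manip
p=manip.camera_params("wrist")
g=cv2.GaussianBlur(cv2.cvtColor(cv2.imread("pics/w7.png"),cv2.COLOR_BGR2GRAY),(3,3),0).astype(float)
pts=[]
for r in range(200,275,3):
    c=330
    row=g[r]; idx=[c for c in range(290,325) if row[c]>155>=row[c+1]]
    if idx: c=idx[-1]; pts.append(ray(p,(c+(row[c]-155)/(row[c]-row[c+1]),r),42)[:2])
pts=np.array(pts); print(((pts-O)@TX).round(1),((pts-O)@TY).round(1))
# (tx,ty,Fx,Fy, row step of motion)
log=[(0,-12.3,5.3,-.6,0,0),(-3.56,-13.98,5.1,-.1,-.46,-.22),(-9.32,-15.82,4.9,.8,-.49,-.14),(-15.4,-17.58,2.5,.3,0,0),(-12.4,-17.04,1.6,-2.4,.1,.02),(-9.4,-16.14,2.3,-3.7,.1,.03),
(-13.24,-17.26,4.6,.6,-.5,-.11),(-18.24,-17.76,5.5,1.6,-.5,-.01),(-22.24,-17.28,5.9,3.6,-.5,.08),(-26.24,-16.08,4.3,6.1,-.5,.15),(-28.94,-14.46,3.4,3.4,-.45,.26),(-32.46,-12.38,2.6,3.3,-.44,.27),(-36.72,-9.8,1,-.3,-.43,.25),(-34.92,-11.9,3.0,.3,0,0)]
ye=np.linspace(66,-20,600); EC=np.c_[edge(ye),ye]
def camw(u,Q):
    a=A+u[1]; e=np.array([np.cos(a),np.sin(a)]); gg=np.array([-np.sin(a),np.cos(a)])
    return C0+u[0]*TY+u[3]*TX+np.outer(Q[:,0],e)+np.outer(Q[:,1],gg)
from scipy.spatial import cKDTree
def res(u,full=False):
    kn,kt=u[2],u[6]; r=[]
    for tx,ty,fx,fy,sx,sy in log:
        F=np.array([fx,fy]); r.append(pen(u,tx-1.2*sx+F@TX/kt,ty-1.2*sy+F@TY/kn)[0])
    d=cKDTree(camw(u,EC)).query(pts+u[4:6])[0]
    if full: print("touch",np.round(r,2),"img",d.round(2))
    return np.r_[np.array(r)/.25,d/.8,u[0]/2,u[1]/.03,(u[2]-6)/2,u[3]/2,u[4]/1.5,u[5]/1.5,(u[6]-5)/3]
r=least_squares(res,[0,0,6,0,0,0,5],x_scale=[1,.02,3,1,1,1,3],diff_step=1e-3); u=r.x; print(u.round(3)); res(u,True)
for t in (-34.92,): plan(u,-34.92,-11.9,3.5,8)
np.save("u.npy",u)
E
python3 run2.py
```

```text
[  1.   -0.4  -1.8  -3.2  -4.6  -6.1  -7.5  -9.  -10.4 -11.9 -13.4 -14.8
 -16.3 -17.8 -19.3 -20.8 -22.3 -23.8 -25.3 -26.9 -28.4 -29.9 -31.5 -33.
 -34.6] [-15.3 -16.1 -17.  -17.7 -18.4 -18.9 -19.5 -20.1 -20.6 -21.  -21.6 -21.8
 -21.9 -22.1 -22.1 -21.8 -21.7 -21.4 -21.  -20.5 -20.  -19.5 -18.9 -18.1
 -17.3]
[-0.612 -0.008  6.378 -0.097  0.134  1.481  7.444]
touch [-0.02 -0.22 -0.51  0.56  0.36 -0.12  0.09  0.26  0.13  0.01 -0.37 -0.53
 -0.13  0.41] img [0.35 0.37 0.29 0.33 0.3  0.33 0.24 0.12 0.07 0.11 0.36 0.4  0.4  0.51
 0.52 0.34 0.3  0.22 0.11 0.12 0.19 0.23 0.28 0.3  0.3 ]
0 [[-0.42, 0.35], [-0.42, 0.26], [-0.43, 0.25]] -> [-40.    -8.46] y 20.0
1 [[-0.44, 0.23], [-0.45, 0.21], [-0.45, 0.2]] -> [-45.36  -5.9 ] y 15.2
2 [[-0.46, 0.16], [-0.48, 0.14], [-0.47, 0.11]] -> [-51.    -4.26] y 10.3
3 [[-0.49, 0.08], [-0.49, 0.05], [-0.49, 0.01]] -> [-56.88  -3.7 ] y 5.4
4 [[-0.49, -0.02], [-0.49, -0.05], [-0.48, -0.08]] -> [-62.72  -4.3 ] y 0.4
5 [[-0.48, -0.11], [-0.47, -0.14], [-0.47, -0.17]] -> [-68.4   -5.98] y -4.5
6 [[-0.45, -0.19], [-0.44, -0.22], [-0.42, -0.25]] -> [-73.64  -8.62] y -9.1
7 [[-0.41, -0.27], [-0.4, -0.29], [-0.4, -0.3]] -> [-78.48 -12.06] y -13.5
```

Call:
servo_tool:
  series:
    - [-0.43,0.24,0,0,0,0]
    - [-0.43,0.24,0,0,0,0]
    - [-0.43,0.24,0,0,0,0]
    - [-0.43,0.24,0,0,0,0]
    - [-0.43,0.24,0,0,0,0]
    - [-0.43,0.24,0,0,0,0]
    - [0,0,0,0,0,0]

```text
time: 18.68
eef_pos: [576.4, -118.3, 73.4]
tool_rot: [-2.402, -2.025, -0.001]
contact_force: [2.6, 3.1, -1.3]
grip_width: 17.1
grasp_force: 78.3
```

Call:
servo_tool:
  series:
    - [-0.43,0.24,0,0,0,0]
    - [-0.43,0.24,0,0,0,0]
    - [-0.43,0.24,0,0,0,0]
    - [-0.43,0.23,0,0,0,0]
    - [-0.43,0.22,0,0,0,0]
    - [-0.43,0.22,0,0,0,0]
    - [-0.43,0.22,0,0,0,0]
    - [-0.43,0.22,0,0,0,0]
    - [0,0,0,0,0,0]

```text
time: 19.43
eef_pos: [577.5, -122.3, 73.3]
tool_rot: [2.402, 2.025, -0.0]
contact_force: [2.7, 3.3, -1.9]
grip_width: 17.1
grasp_force: 78.3
```

Call:
servo_tool:
  series:
    - [-0.44,0.22,0,0,0,0]
    - [-0.44,0.22,0,0,0,0]
    - [-0.45,0.21,0,0,0,0]
    - [-0.45,0.21,0,0,0,0]
    - [-0.45,0.2,0,0,0,0]
    - [-0.45,0.2,0,0,0,0]
    - [-0.45,0.19,0,0,0,0]
    - [-0.45,0.19,0,0,0,0]
    - [-0.45,0.18,0,0,0,0]
    - [-0.45,0.18,0,0,0,0]
    - [0,0,0,0,0,0]

```text
time: 20.35
eef_pos: [578.7, -127.1, 73.3]
tool_rot: [2.402, 2.025, -0.0]
contact_force: [2.6, 3.0, -1.9]
grip_width: 17.0
grasp_force: 78.3
```

Call:
servo_tool:
  series:
    - [-0.46,0.17,0,0,0,0]
    - [-0.46,0.17,0,0,0,0]
    - [-0.46,0.16,0,0,0,0]
    - [-0.47,0.15,0,0,0,0]
    - [-0.47,0.15,0,0,0,0]
    - [-0.47,0.14,0,0,0,0]
    - [-0.47,0.13,0,0,0,0]
    - [-0.47,0.12,0,0,0,0]
    - [-0.48,0.11,0,0,0,0]
    - [-0.48,0.1,0,0,0,0]
    - [-0.48,0.09,0,0,0,0]
    - [0,0,0,0,0,0]

```text
time: 21.35
eef_pos: [579.4, -132.5, 73.4]
tool_rot: [2.402, 2.024, 0.0]
contact_force: [4.4, 2.0, -1.8]
grip_width: 17.4
grasp_force: 78.4
```

Call:
servo_tool:
  series:
    - [-0.49,0.1,0,0,0,0]
    - [-0.49,0.09,0,0,0,0]
    - [-0.49,0.08,0,0,0,0]
    - [-0.49,0.08,0,0,0,0]
    - [-0.49,0.07,0,0,0,0]
    - [-0.49,0.06,0,0,0,0]
    - [-0.49,0.05,0,0,0,0]
    - [-0.49,0.04,0,0,0,0]
    - [-0.49,0.03,0,0,0,0]
    - [-0.49,0.01,0,0,0,0]
    - [-0.49,0,0,0,0,0]
    - [0,0,0,0,0,0]

```text
time: 22.35
eef_pos: [579.2, -137.7, 73.4]
tool_rot: [2.402, 2.025, 0.001]
contact_force: [5.5, 4.2, -0.4]
grip_width: 16.8
grasp_force: 78.4
```

Call:
servo_tool:
  series:
    - [-0.49,0.03,0,0,0,0]
    - [-0.49,0.02,0,0,0,0]
    - [-0.49,0.01,0,0,0,0]
    - [-0.49,0,0,0,0,0]
    - [-0.49,-0.02,0,0,0,0]
    - [-0.49,-0.03,0,0,0,0]
    - [-0.49,-0.04,0,0,0,0]
    - [-0.49,-0.05,0,0,0,0]
    - [0,0,0,0,0,0]

```text
time: 23.1
eef_pos: [578.3, -141.7, 73.4]
tool_rot: [2.402, 2.024, 0.0]
contact_force: [5.3, 1.7, -1.1]
grip_width: 17.3
grasp_force: 78.4
```

Call:
servo_tool:
  series:
    - [-0.49,-0.05,0,0,0,0]
    - [-0.49,-0.05,0,0,0,0]
    - [-0.49,-0.06,0,0,0,0]
    - [-0.49,-0.07,0,0,0,0]
    - [-0.49,-0.08,0,0,0,0]
    - [-0.48,-0.08,0,0,0,0]
    - [-0.48,-0.09,0,0,0,0]
    - [-0.48,-0.1,0,0,0,0]
    - [-0.48,-0.11,0,0,0,0]
    - [-0.48,-0.12,0,0,0,0]
    - [0,0,0,0,0,0]

```text
time: 24.02
eef_pos: [576.5, -146.5, 73.3]
tool_rot: [2.402, 2.025, -0.0]
contact_force: [4.7, -0.2, -0.7]
grip_width: 16.8
grasp_force: 78.4
```

Call:
servo_tool:
  series:
    - [-0.47,-0.14,0,0,0,0]
    - [-0.47,-0.14,0,0,0,0]
    - [-0.47,-0.15,0,0,0,0]
    - [-0.47,-0.16,0,0,0,0]
    - [-0.47,-0.17,0,0,0,0]
    - [-0.46,-0.18,0,0,0,0]
    - [-0.46,-0.19,0,0,0,0]
    - [-0.46,-0.19,0,0,0,0]
    - [-0.45,-0.2,0,0,0,0]
    - [-0.45,-0.2,0,0,0,0]
    - [0,0,0,0,0,0]

```text
time: 24.93
eef_pos: [573.9, -150.7, 73.3]
tool_rot: [2.402, 2.025, -0.001]
contact_force: [4.1, 0.2, -1.1]
grip_width: 17.1
grasp_force: 78.4
```

Call:
servo_tool:
  series:
    - [-0.45,-0.22,0,0,0,0]
    - [-0.45,-0.22,0,0,0,0]
    - [-0.44,-0.23,0,0,0,0]
    - [-0.44,-0.23,0,0,0,0]
    - [-0.43,-0.24,0,0,0,0]
    - [-0.43,-0.25,0,0,0,0]
    - [-0.42,-0.25,0,0,0,0]
    - [-0.42,-0.26,0,0,0,0]
    - [-0.42,-0.26,0,0,0,0]
    - [-0.41,-0.27,0,0,0,0]
    - [0,0,0,0,0,0]

```text
time: 25.85
eef_pos: [570.8, -154.3, 73.3]
tool_rot: [-2.402, -2.025, 0.0]
contact_force: [2.6, -0.7, -1.6]
grip_width: 16.9
grasp_force: 78.4
```

Call:
servo_tool:
  series:
    - [-0.41,-0.31,0,0,0,0]
    - [-0.41,-0.31,0,0,0,0]
    - [-0.41,-0.31,0,0,0,0]
    - [-0.41,-0.32,0,0,0,0]
    - [-0.4,-0.32,0,0,0,0]
    - [-0.4,-0.32,0,0,0,0]
    - [-0.4,-0.31,0,0,0,0]
    - [-0.4,-0.31,0,0,0,0]
    - [-0.4,-0.31,0,0,0,0]
    - [0,0,0,0,0,0]

```text
time: 26.68
eef_pos: [567.6, -157.5, 73.4]
tool_rot: [2.402, 2.025, 0.0]
contact_force: [4.1, -1.5, -1.4]
grip_width: 17.1
grasp_force: 78.5
```

Run:
```python
from plan import *
u=np.load("u.npy"); plan(u,-77.32,-11.8,3.5,11)
```

```text
0 [[-0.49, -0.24], [-0.38, -0.32], [-0.38, -0.33]] -> [-82.32 -15.36] y -17.3
1 [[-0.37, -0.33], [-0.38, -0.33], [-0.38, -0.33]] -> [-86.84 -19.32] y -21.8
2 [[-0.38, -0.32], [-0.38, -0.32], [-0.4, -0.32]] -> [-91.48 -23.16] y -26.6
3 [[-0.4, -0.3], [-0.41, -0.3], [-0.42, -0.28]] -> [-96.4  -26.68] y -31.9
4 [[-0.44, -0.25], [-0.45, -0.23], [-0.48, -0.2]] -> [-101.88  -29.4 ] y -38.3
5 [[-0.49, -0.13], [-0.52, -0.07], [-0.52, 0.0]] -> [-108.   -30.2] y -46.1
6 [[-0.51, 0.08], [-0.5, 0.14], [-0.48, 0.18]] -> [-113.96  -28.6 ] y -53.6
7 [[-0.45, 0.23], [-0.44, 0.26], [-0.42, 0.29]] -> [-119.2   -25.48] y -59.7
8 [[-0.4, 0.31], [-0.39, 0.32], [-0.38, 0.34]] -> [-123.88  -21.6 ] y -64.8
9 [[-0.03, 0.04], [-0.0, -0.0], [-0.0, -0.0]] -> [-124.    -21.44] y -65.0
10 [[-0.0, -0.0], [-0.0, -0.0], [-0.0, -0.0]] -> [-124.    -21.44] y -65.0
```

Call:
servo_tool:
  series:
    - [-0.39,-0.31,0,0,0,0]
    - [-0.39,-0.31,0,0,0,0]
    - [-0.39,-0.32,0,0,0,0]
    - [-0.39,-0.32,0,0,0,0]
    - [-0.38,-0.32,0,0,0,0]
    - [-0.38,-0.33,0,0,0,0]
    - [-0.38,-0.33,0,0,0,0]
    - [-0.38,-0.33,0,0,0,0]
    - [-0.38,-0.33,0,0,0,0]
    - [-0.38,-0.33,0,0,0,0]
    - [-0.38,-0.33,0,0,0,0]
    - [0,0,0,0,0,0]

```text
time: 27.68
eef_pos: [563.4, -161.1, 73.4]
tool_rot: [2.402, 2.025, 0.0]
contact_force: [4.1, -2.4, -1.3]
grip_width: 17.1
grasp_force: 78.4
```

Call:
servo_tool:
  series:
    - [-0.38,-0.32,0,0,0,0]
    - [-0.38,-0.32,0,0,0,0]
    - [-0.38,-0.32,0,0,0,0]
    - [-0.38,-0.32,0,0,0,0]
    - [-0.38,-0.32,0,0,0,0]
    - [-0.38,-0.32,0,0,0,0]
    - [-0.38,-0.32,0,0,0,0]
    - [-0.38,-0.32,0,0,0,0]
    - [-0.38,-0.32,0,0,0,0]
    - [-0.38,-0.32,0,0,0,0]
    - [-0.38,-0.32,0,0,0,0]
    - [0,0,0,0,0,0]

```text
time: 28.68
eef_pos: [559.2, -164.6, 73.4]
tool_rot: [2.402, 2.025, -0.0]
contact_force: [4.4, -2.5, -0.3]
grip_width: 17.1
grasp_force: 78.4
```

Call:
servo_tool:
  series:
    - [-0.38,-0.31,0,0,0,0]
    - [-0.38,-0.31,0,0,0,0]
    - [-0.38,-0.31,0,0,0,0]
    - [-0.38,-0.32,0,0,0,0]
    - [-0.38,-0.32,0,0,0,0]
    - [-0.38,-0.32,0,0,0,0]
    - [-0.39,-0.32,0,0,0,0]
    - [-0.39,-0.32,0,0,0,0]
    - [-0.39,-0.32,0,0,0,0]
    - [-0.39,-0.31,0,0,0,0]
    - [-0.39,-0.31,0,0,0,0]
    - [0,0,0,0,0,0]

```text
time: 29.68
eef_pos: [554.9, -168.1, 73.3]
tool_rot: [-2.402, -2.025, 0.0]
contact_force: [3.6, -2.2, -1.2]
grip_width: 17.0
grasp_force: 78.4
```

Call:
servo_tool:
  series:
    - [-0.39,-0.32,0,0,0,0]
    - [-0.39,-0.32,0,0,0,0]
    - [-0.4,-0.32,0,0,0,0]
    - [-0.4,-0.32,0,0,0,0]
    - [-0.4,-0.31,0,0,0,0]
    - [-0.4,-0.31,0,0,0,0]
    - [-0.41,-0.31,0,0,0,0]
    - [-0.41,-0.3,0,0,0,0]
    - [-0.41,-0.3,0,0,0,0]
    - [-0.42,-0.29,0,0,0,0]
    - [-0.42,-0.28,0,0,0,0]
    - [0,0,0,0,0,0]

```text
time: 30.68
eef_pos: [550.7, -171.9, 73.2]
tool_rot: [-2.402, -2.025, 0.0]
contact_force: [3.2, -0.5, -1.5]
grip_width: 17.2
grasp_force: 78.5
```

Call:
servo_tool:
  series:
    - [-0.42,-0.3,0,0,0,0]
    - [-0.42,-0.3,0,0,0,0]
    - [-0.42,-0.3,0,0,0,0]
    - [-0.42,-0.29,0,0,0,0]
    - [-0.43,-0.28,0,0,0,0]
    - [-0.44,-0.27,0,0,0,0]
    - [-0.44,-0.26,0,0,0,0]
    - [-0.45,-0.25,0,0,0,0]
    - [-0.45,-0.24,0,0,0,0]
    - [-0.45,-0.23,0,0,0,0]
    - [-0.46,-0.22,0,0,0,0]
    - [0,0,0,0,0,0]

```text
time: 31.68
eef_pos: [547.0, -176.1, 73.2]
tool_rot: [-2.402, -2.025, 0.0]
contact_force: [2.6, 0.4, -0.8]
grip_width: 17.2
grasp_force: 78.5
```

Call:
servo_tool:
  series:
    - [-0.45,-0.3,0,0,0,0]
    - [-0.45,-0.3,0,0,0,0]
    - [-0.46,-0.28,0,0,0,0]
    - [-0.47,-0.26,0,0,0,0]
    - [-0.48,-0.22,0,0,0,0]
    - [-0.48,-0.19,0,0,0,0]
    - [-0.49,-0.15,0,0,0,0]
    - [-0.49,-0.13,0,0,0,0]
    - [-0.5,-0.11,0,0,0,0]
    - [-0.5,-0.08,0,0,0,0]
    - [0,0,0,0,0,0]

```text
time: 32.6
eef_pos: [544.4, -180.5, 73.3]
tool_rot: [2.402, 2.025, -0.0]
contact_force: [3.3, 0.0, -0.5]
grip_width: 16.9
grasp_force: 78.5
```

Call:
servo_tool:
  series:
    - [-0.5,-0.15,0,0,0,0]
    - [-0.5,-0.14,0,0,0,0]
    - [-0.5,-0.12,0,0,0,0]
    - [-0.51,-0.09,0,0,0,0]
    - [-0.51,-0.07,0,0,0,0]
    - [-0.51,-0.04,0,0,0,0]
    - [-0.51,-0.02,0,0,0,0]
    - [-0.51,0,0,0,0,0]
    - [-0.51,0.03,0,0,0,0]
    - [0,0,0,0,0,0]

```text
time: 33.43
eef_pos: [543.3, -184.6, 73.4]
tool_rot: [2.402, 2.025, 0.001]
contact_force: [5.0, 1.8, -1.0]
grip_width: 17.5
grasp_force: 78.5
```

Call:
servo_tool:
  series:
    - [-0.51,0.07,0,0,0,0]
    - [-0.51,0.08,0,0,0,0]
    - [-0.51,0.09,0,0,0,0]
    - [-0.5,0.1,0,0,0,0]
    - [-0.5,0.12,0,0,0,0]
    - [-0.5,0.13,0,0,0,0]
    - [-0.5,0.14,0,0,0,0]
    - [-0.49,0.16,0,0,0,0]
    - [-0.49,0.17,0,0,0,0]
    - [0,0,0,0,0,0]

```text
time: 34.27
eef_pos: [543.6, -188.6, 73.2]
tool_rot: [-2.401, -2.024, -0.002]
contact_force: [5.9, 4.1, -1.5]
grip_width: 16.9
grasp_force: 78.5
```

Call:
servo_tool:
  series:
    - [-0.46,0.27,0,0,0,0]
    - [-0.46,0.27,0,0,0,0]
    - [-0.46,0.27,0,0,0,0]
    - [-0.46,0.27,0,0,0,0]
    - [-0.45,0.27,0,0,0,0]
    - [-0.45,0.27,0,0,0,0]
    - [-0.44,0.27,0,0,0,0]
    - [-0.44,0.28,0,0,0,0]
    - [-0.43,0.29,0,0,0,0]
    - [0,0,0,0,0,0]

```text
time: 35.1
eef_pos: [544.8, -192.9, 72.9]
tool_rot: [-2.4, -2.024, -0.001]
contact_force: [3.3, 4.3, -1.3]
grip_width: 16.9
grasp_force: 78.5
```

Call:
servo_tool:
  series:
    - [-0.42,0.3,0,0,0,0]
    - [-0.42,0.3,0,0,0,0]
    - [-0.42,0.3,0,0,0,0]
    - [-0.41,0.31,0,0,0,0]
    - [-0.41,0.31,0,0,0,0]
    - [-0.4,0.31,0,0,0,0]
    - [-0.4,0.32,0,0,0,0]
    - [-0.39,0.32,0,0,0,0]
    - [-0.39,0.32,0,0,0,0]
    - [0,0,0,0,0,0]

```text
time: 35.93
eef_pos: [546.7, -197.2, 72.7]
tool_rot: [-2.4, -2.024, 0.0]
contact_force: [3.0, 4.3, -1.3]
grip_width: 16.9
grasp_force: 78.4
```

Call:
servo_tool:
  series:
    - [-0.39,0.32,0,0,0,0]
    - [-0.39,0.32,0,0,0,0]
    - [-0.39,0.32,0,0,0,0]
    - [-0.39,0.32,0,0,0,0]
    - [-0.38,0.32,0,0,0,0]
    - [-0.38,0.32,0,0,0,0]
    - [-0.38,0.32,0,0,0,0]
    - [-0.38,0.32,0,0,0,0]
    - [-0.38,0.32,0,0,0,0]
    - [0,0,0,0,0,0]

```text
time: 36.77
eef_pos: [549.4, -202.3, 73.4]
tool_rot: [2.402, 2.024, -0.001]
contact_force: [1.0, 1.1, -0.8]
grip_width: 17.3
grasp_force: 78.5
```

Call:
servo_tool:
  series:
    - [0,10,0,0,0,0]
    - [0,10,0,0,0,0]
    - [0,0,-20,0,0,0]
    - [0,0,-20,0,0,0]
    - [0,0,-20,0,0,0]
    - [0,0,-13,0,0,0]
    - [0,0,0,0,0,0]

```text
time: 37.35
eef_pos: [571.1, -206.5, 150.2]
tool_rot: [2.398, 2.021, 0.003]
contact_force: [0.5, 0.2, -1.2]
grip_width: 17.1
grasp_force: 78.7
```

Call:
servo_tool:
  series:
    - [35,-1.94,0,0,0,0]
    - [35,-1.94,0,0,0,0]
    - [35,-1.94,0,0,0,0]
    - [35,-1.94,0,0,0,0]
    - [35,-1.94,0,0,0,0]
    - [35,-1.94,0,0,0,0]
    - [35,-1.94,0,0,0,0]
    - [35,-1.94,0,0,0,0]
    - [35,-1.94,0,0,0,0]
    - [35,-1.94,0,0,0,0]
    - [35,-1.94,0,0,0,0]
    - [35,-1.94,0,0,0,0]

```text
time: 38.35
eef_pos: [616.6, 214.0, 144.6]
tool_rot: [-2.402, -2.024, 0.003]
contact_force: [0.9, 0.1, -1.5]
grip_width: 17.4
grasp_force: 78.6
```

Call:
servo_tool:
  series:
    - [0.22,0,0,0,0,-0.0887]
    - [0,0,0,0,0,-0.0887]
    - [0,0,0,0,0,-0.0886]
    - [0,0,0,0,0,0]
    - [0,0,0,0,0,0]
    - [0,0,0,0,0,0]
    - [0,0,0,0,0,0]
    - [0,0,0,0,0,0]

```text
time: 39.02
eef_pos: [617.3, 212.6, 146.2]
tool_rot: [-2.114, -2.324, 0.0]
contact_force: [-0.6, -0.5, -1.4]
grip_width: 17.1
grasp_force: 78.6
```

Run:
```python
from h import *
from plant import manip
P=[]
for i in range(3):
    s=manip.state();P.append(np.r_[s['eef_pos'],s['tool_rot'],s['contact_force']]); im=manip.camera("wrist")
print(np.array(P).round(2),s['time'])
cv2.imwrite("pics/w8.png",im); g=cv2.cvtColor(im,cv2.COLOR_BGR2GRAY)
for f in ("pics/w4.png","pics/w8.png"):
    g=cv2.imread(f,0)
    if g.shape[0]==300: g=np.vstack([np.zeros((180,640),np.uint8),g])
    print(g[250:290:2,316:320].mean(1).astype(int),g[264:268,296:340:2].mean(0).astype(int))
```

```text
[[ 6.1733e+02  2.1261e+02  1.4616e+02 -2.1100e+00 -2.3200e+00  0.0000e+00
  -6.1000e-01 -4.5000e-01 -1.4500e+00]
 [ 6.1736e+02  2.1268e+02  1.4626e+02 -2.1100e+00 -2.3200e+00  0.0000e+00
  -5.2000e-01  6.3000e-01 -9.2000e-01]
 [ 6.1740e+02  2.1270e+02  1.4631e+02  2.1100e+00  2.3200e+00  0.0000e+00
  -1.4000e+00  5.1000e-01 -1.9400e+00]] 39.1167
[130 128 128 126 127 120  83  79  78  78  77  78  75  76  55  43  42  42
  42  41] [130 130 127 128 127 127 120  96  83  81  81  76  78  76  92 162 204 204
 206 204 206 209]
[71 72 71 71 71 72 74 75 75 73 76 75 75 74 48 28 31 29 29 30] [72 71 71 72 72 70 71 68 71 73 75 75 73 71 72 70 72 70 72 72 71 72]
```

Call:
servo_tool:
  series:
    - [0,0,20,0,0,0]
    - [0,0,20,0,0,0]
    - [0,0,12,0,0,0]
    - [0,0,8,0,0,0]
    - [0,0,8,0,0,0]
    - [0,0,8,0,0,0]
    - [0,0,8,0,0,0]
    - [0,0,6,0,0,0]
    - [0,0,4,0,0,0]
    - [0,0,3,0,0,0]
    - [0,0,0,0,0,0]
    - [0,0,0,0,0,0]

```text
time: 40.17
eef_pos: [617.5, 212.9, 49.5]
tool_rot: [2.112, 2.325, 0.0]
contact_force: [0.7, -0.5, -1.7]
grip_width: 17.3
grasp_force: 78.6
```

Call:
servo_tool:
  series:
    - [0,0,1,0,0,0]
    - [0,0,1,0,0,0]
    - [0,0,0.5,0,0,0]
    - [0,0,0,0,0,0]
    - [0,0,0,0,0,0]

```text
time: 40.58
eef_pos: [617.4, 212.9, 46.9]
tool_rot: [2.112, 2.325, 0.0]
contact_force: [0.1, -0.5, -1.4]
grip_width: 16.8
grasp_force: 78.6
```

Nothing blocks the way down; I lower the last half millimetre, open, and rise.

Call:
servo_tool:
  series:
    - [0,0,0.3,0,0,0]
    - [0,0,0.3,0,0,0]
    - [0,0,0,0,0,0]
    - [0,0,0,0,0,0]

```text
time: 40.92
eef_pos: [617.5, 212.9, 46.6]
tool_rot: [2.112, 2.325, 0.0]
contact_force: [-0.9, -0.2, 2.0]
grip_width: 16.8
grasp_force: 79.0
```

Call:
servo_tool:
  series:
    - [0,0,0,0,0,0]
    - [0,0,0,0,0,0]
    - [0,0,0,0,0,0]
    - [0,0,0,0,0,0]
    - [0,0,0,0,0,0]
    - [0,0,0,0,0,0]
    - [0,0,0,0,0,0]
    - [0,0,0,0,0,0]
    - [0,0,0,0,0,0]
    - [0,0,0,0,0,0]
  grip: -1

```text
time: 41.75
eef_pos: [617.3, 212.9, 46.2]
tool_rot: [-2.112, -2.325, 0.0]
contact_force: [0.1, -0.2, -0.3]
grip_width: 85.1
grasp_force: 0.0
```

Call:
servo_tool:
  series:
    - [0,0,-5,0,0,0]
    - [0,0,-15,0,0,0]
    - [0,0,-30,0,0,0]
    - [0,0,-30,0,0,0]
    - [0,0,-35,0,0,0]
    - [0,0,-35,0,0,0]
    - [0,0,-35,0,0,0]
    - [0,0,0,0,0,0]
    - [0,0,0,0,0,0]
    - [0,0,0,0,0,0]

```text
time: 42.58
eef_pos: [617.5, 212.9, 232.3]
tool_rot: [2.112, 2.325, 0.002]
contact_force: [0.8, 0.5, -0.7]
grip_width: 85.5
grasp_force: 0.0
```

Run:
```python
from h import *
from plant import manip
a=cv2.imread("pics/side0.png",0)[165:235,240:330].astype(int);b=cv2.cvtColor(manip.camera("side"),cv2.COLOR_BGR2GRAY)[165:235,240:330].astype(int)
for n,i in(("before",a),("after",b)):
    m=(i<95).astype(np.uint8); print(n)
    for r in range(8,34,2): print(''.join('#' if v<62 else '+' if v<110 else '.' for v in i[r,22:65]))
print(manip.state()['time'],manip.state()['contact_force'])
```

```text
before
...........................................
...........................................
...........................................
................+++++......................
..............+++++++++....................
..............+++++###+....................
..............++######+....................
..............+########+...................
.............++#########++++...............
..........+++++#########++++++++...........
........+++++++#########++++++++++++.......
.....++++++++++++#####++++++++++++++++.....
...++++++++++++++++++++++++++++++++++......
after
...........................................
...........................................
...........................................
................+###++.....................
..............########+....................
..............+########....................
..............+########+..................+
..............+########+................+++
.............++#########++++..........+++++
..........+++++#########++++++++....+++++++
........++++++++########+++++++++++++++++++
.....+++++++++++#######++++++++++++++++++++
...+++++++++++++++++#++++++++++++++++++++++
42.6333 [-0.4366575   0.6542649  -0.45215109]
```

```bash
python3 -c "
from plant import manip
print(manip.finish_job())"
```

```text
the job is handed in; nothing more can be done
None
```

I traced the whole cam edge from the dowel end to the far end, mostly at about 2–6 N (highest reading 7.5 N). The pin lost contact twice, near y = +45 and +22 mm; I backed up and re-traced the first fully, but at the second contact resumed only at about y = +24, leaving up to a few mm before it lightly covered or missed. The stylus is back upright in its stand, fully home and released, and the job was handed in at about 43 s with no verdict shown.

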